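Clear up a glaze test bench

ROBOT

A 7-joint arm with a two-finger parallel gripper is mounted at the origin on the work surface. World frame = base frame: x ahead of the robot, y to its left, z up, the work surface at z = 0. Lengths are in m, angles in degrees, forces in N, time in s.
With the tool pointing down it reaches from about 0.4 to 0.925 m from the base axis. Payload 5.6 kg.
Tool frame: the origin (TCP) lies between the finger pads; the fingertips stand 25 mm ahead of it and the grasp point (between the pads) lies 6 mm ahead of it; z points along the fingers, y is the direction in which the jaws open and shut (so a half turn about z gives the same grasp; the last joint's range is limited). The gripper opens to 85 mm and grips with 20 to 120 N. Pads are 22 mm wide; open, the fingers measure 114 mm over their backs; the gripper's body (76 mm by 85 mm) begins 54 mm behind the grasp point. The pads swing forward as they close: fully open they stand 13 mm farther back than shut.
Start: joints at [-77.177, 26.786, -0.665, 91.828, 0.344, 61.387, -3.226], TCP at [0.171, 0.627, 0.256] pointing down, gripper open.
Joint ranges: [-144.91, 144.91], [-17.63, 115.5], [-89.93, 88.59], [15.96, 139.68], [-74.01, 254.01], [8.47, 105.57], [-167.45, 167.45]. Speed limits (degrees/s): [147.25, 147.25, 180, 180, 180, 180, 180].

INTERFACE

Orientations are given as a 3x3 rotation matrix whose columns are the frame's x, y, z axes.
In Python, from plant import arm, vision gives the robot as it stands. The module is installed in compiled form; this text tells all that it offers.
- The arm moves only by the tool carry_out, never from a script. Its argument "steps" is a list of rows, each an object with "gripper": the gripper's target within -1 to 1 (fully open at 1, half-way at 0, shut at -1); "translation": the shift along the tool's x, y, z in units of 30 mm (1.0 is 30 mm), a list of three; "twist": the turn about the tool's z in units of 10 degrees (1.0 is 10 degrees). In form: [{"gripper": gripper, "translation": [tx, ty, tz], "twist": twist}, ...]. A call has 1 to 20 rows; each row shifts and turns the commanded pose from where the row before left it, along the tool's axes as they then stand; what a row does not reach is not made up. A row lasts 1/8 s, in which the tool goes at most 62.5 mm and 10.7 degrees, less where a joint would pass 70% of its speed; a pose out of reach is approached as far as the arm can. A call is refused whole if a number of a shift passes 1 or a number of a turn 1, either way. A call with a gripper value outside its range is refused whole. The fingers move at their own pace and stop on an object; the grip force is fixed at half the most. Time passes only in rows, so rows that do not move let the fingers close. It gives the time, the measured TCP pose, the force and the opening at its end, in the units of the state.
- arm.sense(): the state, without advancing time (a new reading comes with each control period).
- vision.get_image(name): name is "scene" or "top"; returns a dict with "frame" (384x512x3 uint8, blue, green, red), "fx", "fy", "cx", "cy" (pixels), "R" (3x3) and "t" (3): a world point X has camera coordinates R X + t. Camera axes: x right, y down, z forward; pixel columns grow to the right and rows downward; lengths in m; the calibration is good to about 2 mm. A picture is of the moment at which its call begins. There is no depth.
- arm.hand_in(): hands the job in, once; it reports no verdict.
The state is a dict: "t": time; "qpos": joint angles; "qd": joint speeds; "joint_torque": joint torques, N m; "tcp_pos": TCP position; "orientation": TCP orientation; "wrist_force": force on the tool from outside, world axes, zero at the start; "wrist_torque": the same for the moment, N m; "gripper_width": finger opening in m.
Only numpy, scipy, OpenCV 4.12 (cv2) and the standard library are available. Lean on these libraries where they do the work, as an engineer would, in place of code of your own. Each camera call takes 0.05 s, during which the arm holds its last target. There are 200 camera calls.

TASK

Clear up after the glaze test: take all the test tiles out of the enamel tray and stack them flat, one on top of another, on the sloping drying rack, each tile's short edge pushed snug against the yellow stop, square to it and midway across the rack. Stand the three white jars upright on the wooden stand, side by side in one straight row centred on the yellow strip, with less than a finger's width (about 15 mm) between neighbours. Leave the beaker, marker, cup and bottles where they are.

Things in the scene. Friction and masses are not known exactly. Their poses are not given: they have to be found in the camera images.
- tile1: flat ceramic test tile, white with a blue face, 85 (its x) x 50 (its y) x 10 mm (its z) thick, about 100 g, loose, starts lying face up on the tray's floor; origin at the centre of its underside. It may be absent (three or four tiles are there)
- tile2: flat ceramic test tile, white with a terracotta face, 85 (its x) x 50 (its y) x 10 mm (its z) thick, about 100 g, loose, starts lying face up on the tray's floor; origin at the centre of its underside. It may be absent (three or four tiles are there)
- tile3: flat ceramic test tile, white with a green face, 85 (its x) x 50 (its y) x 10 mm (its z) thick, about 100 g, loose, starts lying face up on the tray's floor; origin at the centre of its underside. It may be absent (three or four tiles are there)
- tile4: flat ceramic test tile, white with a yellow face, 85 (its x) x 50 (its y) x 10 mm (its z) thick, about 100 g, loose, starts lying face up on the tray's floor; origin at the centre of its underside. It may be absent (three or four tiles are there)
- jar1: round squat white jar with a blue cap, 56 mm across, 40 mm tall, closed, about 120 g, loose, starts upright on the bench; origin at the centre of its base, z up through the cap
- jar2: round squat white jar with a black cap, 56 mm across, 40 mm tall, closed, about 120 g, loose, starts upright on the bench; origin at the centre of its base, z up through the cap
- jar3: round squat white jar with a red cap, 56 mm across, 40 mm tall, closed, about 120 g, loose, starts upright on the bench; origin at the centre of its base, z up through the cap
- bed: aluminium plate of the fixed drying rack, 130 mm up the slope, 100 wide, tilted 20 degrees, yellow stop (8 mm thick, 40 mm out of the plate, full width) across its low end, which is towards the robot, 36 mm above the bench. Origin on its surface at the foot of the stop, mid-width; x up the slope, y across, z square out of it. No side walls; friction mostly keeps tiles from sliding down
- stand: fixed wooden stand for the jars, 120 (its x) x 220 (its y) mm, top 30 mm above the bench, a 12 mm wide yellow strip along the middle of its top (along its y, at x = 0); no edges or walls on top. Origin at the centre of its underside
- tray: fixed white enamel tray with dark blue rim, 260 (its x) x 230 (its y) mm, rim 19 mm above the bench, walls 5 mm, inner floor 5 mm above the bench; origin at the centre of its underside. It and the rack may be on either side
- beaker: small clear glass beaker, 44 mm across, 55 mm tall, standing among the task's things; origin at the centre of its base; leave alone
- marker: black marker pen with red cap, 107 x 13 x 12 mm, lying on the bench; origin under its barrel, its x along it to the cap; leave alone
- washbottle: clear wash bottle with red cap and spout, 62 mm across, 160 mm tall, at the far side; origin at the centre of its base; leave alone
- papercup: white paper cup, 68 mm across, 75 mm tall, at the far side; origin at the centre of its base; leave alone
- amber1: amber bottle with white cap, 64 mm across, 130 mm tall, at the far side; origin at the centre of its base; leave alone
- amber2: amber bottle with blue cap, 64 mm across, 130 mm tall, at the far side; origin at the centre of its base; leave alone
- amber3: amber bottle with black cap, 64 mm across, 130 mm tall, at the far side; origin at the centre of its base; leave alone
Mind the look-alikes: they are no part of the job. Leave any black or purple look-alike of the tile3 alone.

How it is judged (in metres and radians):
At the end, for the whole second after the job is handed in: Each tile lies flat in the stack on the slope, short edge within 7 mm of the stop, square within 0.14 rad, within 15 mm of mid-width; each jar stands upright on the stand, centre within 12 mm of the strip's middle line, under 20 mm gap to a neighbour; all at rest (x of tile1 in the frame of bed between 0.038 and 0.0495 m and y of tile1 in the frame of bed between -0.015 and 0.015 m and z of tile1 in the frame of bed between -0.004 and 0.045 m and angle between the z axis of each of tile1, tile2, tile3, tile4 and the z axis of bed, either way round below 0.1 rad and angle between the x axis of each of tile1, tile2, tile3, tile4 and the x axis of bed, either way round below 0.14 rad and linear speed of each of tile1, tile2, tile3, tile4, jar1, jar2, jar3 below 0.02 m/s and x of tile2 in the frame of bed between 0.038 and 0.0495 m and y of tile2 in the frame of bed between -0.015 and 0.015 m and z of tile2 in the frame of bed between -0.004 and 0.045 m and x of tile3 in the frame of bed between 0.038 and 0.0495 m and y of tile3 in the frame of bed between -0.015 and 0.015 m and z of tile3 in the frame of bed between -0.004 and 0.045 m and x of tile4 in the frame of bed between 0.038 and 0.0495 m and y of tile4 in the frame of bed between -0.015 and 0.015 m and z of tile4 in the frame of bed between -0.004 and 0.045 m and x of jar1 in the frame of stand between -0.012 and 0.012 m and y of jar1 in the frame of stand between -0.105 and 0.105 m and z of jar1 in the frame of stand between 0.025 and 0.036 m and angle between each of jar1, jar2, jar3's own z axis and vertical below 0.1 rad and (horizontal distance between jar1 and jar2 below 0.076 m or horizontal distance between jar1 and jar3 below 0.076 m) and x of jar2 in the frame of stand between -0.012 and 0.012 m and y of jar2 in the frame of stand between -0.105 and 0.105 m and z of jar2 in the frame of stand between 0.025 and 0.036 m and (horizontal distance between jar2 and jar1 below 0.076 m or horizontal distance between jar2 and jar3 below 0.076 m) and x of jar3 in the frame of stand between -0.012 and 0.012 m and y of jar3 in the frame of stand between -0.105 and 0.105 m and z of jar3 in the frame of stand between 0.025 and 0.036 m and (horizontal distance between jar3 and jar1 below 0.076 m or horizontal distance between jar3 and jar2 below 0.076 m)); the robot touches nothing.
It fails at once if the beaker, marker, cup or a bottle is pushed more than 30 mm away (distance of any of beaker, marker, washbottle, papercup, amber1, amber2, amber3 from where it was at the start of the episode above 0.03 m).
It fails at once if the beaker, cup or a bottle is tipped over (angle between any of beaker, washbottle, papercup, amber1, amber2, amber3's own z axis and vertical above 0.6 rad).
Of tile1, tile2, tile3, tile4 only 3 to 4 are there at a start; the rules pass over those that are not, and their reading is None.
At some moment in a run one of jar1, jar2, jar3 may be knocked a few centimetres aside while the robot is not near it.
Once in a run the grip may slacken for a moment while it holds something.
It also fails if it takes over 192 s, if anything falls off the work surface, if the arm or the gripper's body presses on something with over 40 N, if the wrist force passes 120 N, or if a joint passes its speed limit or range.

## Working session

There is one attempt and no reset: what is moved stays moved. The work goes in short steps, Python scripts to look and compute and a tool call to move; the robot and the scene stay as the last step left them, time stands still between calls to the robot, and variables do not carry over. Pictures are saved under pics/ and viewed, about 12 in all and at most 16, crops included, and the job is handed in when it is done.

Besides the shell and the picture viewer there is one more tool, called after ">>>" by a JSON object that holds its "op" and its "data". carry_out: Moves the arm, as the interface text tells. Its arguments: {"type":"object","properties":{"steps":{"type":"array","items":{"type":"object","properties":{"gripper":{"type":"number"},"translation":{"type":"array","items":{"type":"number"}},"twist":{"type":"number"}}}}},"required":["steps"]}

```bash
mkdir -p pics; python3 - <<'E'
from plant import arm, vision
import cv2,numpy as np
s=arm.sense()
for k in("t","tcp_pos","orientation","gripper_width","wrist_force"):print(k,np.round(s[k],3))
for n in("scene","top"):
    d=vision.get_image(n); cv2.imwrite(f"pics/{n}0.png",cv2.resize(d["frame"],(800,600),interpolation=cv2.INTER_CUBIC))
    print(n,d["fx"],d["fy"],d["cx"],d["cy"],np.round(d["R"],4).tolist(),np.round(d["t"],4))
E
```

```text
t 0.0
tcp_pos [0.171 0.626 0.255]
orientation [[-0.965  0.264 -0.   ]
 [ 0.264  0.965 -0.002]
 [-0.    -0.002 -1.   ]]
gripper_width 0.086
wrist_force [-0.379  0.322 -0.12 ]
scene 494.52269197644125 494.52269197644125 246.34477590231845 187.32153443540233 [[-0.7585, 0.6515, 0.0097], [0.5083, 0.601, -0.6168], [-0.4077, -0.463, -0.787]] [ 0.416  -0.3264  1.9182]
top 495.4428184673164 495.4428184673164 262.4303658852663 194.07730319150355 [[-0.0054, -1.0, 0.0057], [-0.9908, 0.0046, -0.1354], [0.1354, -0.0064, -0.9908]] [0.0896 0.597  1.2553]
```

View pics/top0.png

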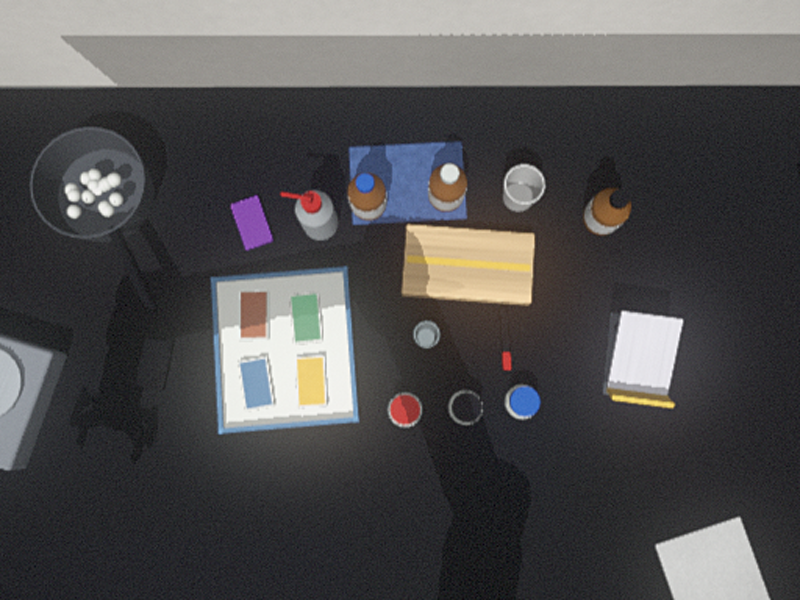

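View pics/scene0.png

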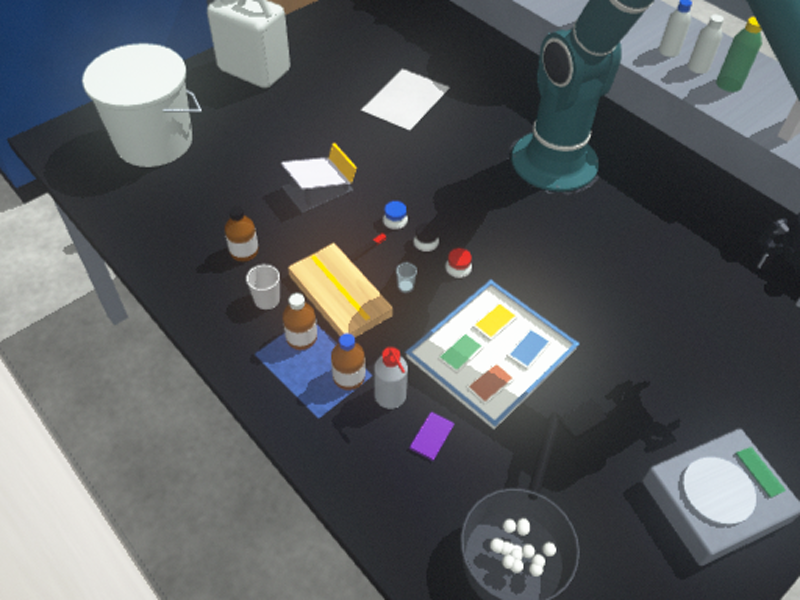

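The top view (800×600) shows four tiles in the tray: terracotta (254,314), green (306,317), blue (256,383), yellow (311,380). The jars are red (405,409), black (465,407) and blue (522,401). The stand is around (468,264), the rack around (645,355) with its stop at (643,401), and the beaker at (426,334). The purple block (251,222) lies outside the tray, so it is the look-alike and I leave it. The green tile (306,317) is the only green one and lies in the tray.

```bash
cat > h.py <<'E'
from plant import arm, vision
import cv2,numpy as np
def cast(d,uv,z):
    uv=np.atleast_2d(np.asarray(uv,float)); R=np.array(d["R"]);t=np.array(d["t"])
    r=np.c_[(uv[:,0]-d["cx"])/d["fx"],(uv[:,1]-d["cy"])/d["fy"],np.ones(len(uv))]@R
    c=-R.T@t; return c+r*((z-c[2])/r[:,2])[:,None]
def proj(d,X):
    p=np.atleast_2d(X)@np.array(d["R"]).T+np.array(d["t"]); return np.c_[d["fx"]*p[:,0]/p[:,2]+d["cx"],d["fy"]*p[:,1]/p[:,2]+d["cy"]]
RNG={"blue":((100,110,40),(125,255,255)),"terra":((0,60,30),(12,255,200)),"green":((50,60,30),(85,255,255)),"yellow":((18,110,60),(32,255,255)),"red":((0,150,80),(6,255,255))}
def blob(d,col,box,show=True):
    # box in native pixels u0,v0,u1,v1
    u0,v0,u1,v1=box; hsv=cv2.cvtColor(d["frame"][v0:v1,u0:u1],cv2.COLOR_BGR2HSV)
    m=cv2.inRange(hsv,*map(np.array,RNG[col])) ; m=cv2.morphologyEx(m,cv2.MORPH_CLOSE,np.ones((3,3)))
    c=max(cv2.findContours(m,cv2.RETR_EXTERNAL,cv2.CHAIN_APPROX_NONE)[0],key=cv2.contourArea)
    return c.reshape(-1,2)+[u0,v0]
def rect(d,c,z):
    P=cast(d,c,z)[:,:2]; (x,y),(w,h),a=cv2.minAreaRect((P*1000).astype(np.float32))
    if w<h: w,h,a=h,w,a+90
    a=(a+90)%180-90
    return np.round([x,y,w,h,a],1)
E
python3 - <<'E'
from h import *
d=vision.get_image("top")
k=.64
for n,(u,v) in dict(terra=(254,314),green=(306,317),blue=(256,383),yellow=(311,380)).items():
    u,v=int(u*k),int(v*k); print(n,rect(d,blob(d,n,(u-14,v-20,u+14,v+20)),.015))
print("strip",rect(d,blob(d,"yellow",(255,140,350,195)),.030))
print("stop",rect(d,blob(d,"yellow",(380,240,440,270)),.073))
for n,c,(u,v) in (("j3","red",(405,409)),("j1","blue",(522,401))):
    u,v=int(u*k),int(v*k); cc=blob(d,c,(u-14,v-14,u+14,v+14)); e=cv2.minEnclosingCircle(cc.astype(np.float32)); print(n,e,cast(d,e[0],.04).round(4))
print("j2 approx",cast(d,[465*k,406*k],.04).round(4),"beaker",cast(d,[426*k,334*k],.03).round(4))
f=d["frame"]
a=cv2.resize(f[185:270,375:450],(600,600*85//75)[:2],interpolation=cv2.INTER_CUBIC)[:600]
b=cv2.resize(f[240:280,235:355],(800,267),interpolation=cv2.INTER_CUBIC)
cv2.imwrite("pics/rack.png",cv2.resize(a,(450,450*a.shape[0]//600)));cv2.imwrite("pics/jars.png",b)
h=450/75
np.save("pics/crop.npy",[375,185])
m=cv2.inRange(cv2.cvtColor(f,cv2.COLOR_BGR2HSV),(0,0,150),(179,60,255))[185:262,380:445]
c=max(cv2.findContours(m,cv2.RETR_EXTERNAL,cv2.CHAIN_APPROX_NONE)[0],key=cv2.contourArea).reshape(-1,2)+[380,185]
print("plate px",cv2.approxPolyDP(c,4,True).reshape(-1,2).tolist())
s=vision.get_image("scene");g=s["frame"]; cv2.imwrite("pics/rack_s.png",cv2.resize(g[85:140,170:240],(700,550),interpolation=cv2.INTER_CUBIC))
E
```

```text
terra [583.9 354.9  75.6  40.    1.2]
green [578.4 265.8  74.   40.8   3.6]Traceback (most recent call last):
  File "<stdin>", line 5, in <module>
  File "h.py", line 14, in blob
    c=max(cv2.findContours(m,cv2.RETR_EXTERNAL,cv2.CHAIN_APPROX_NONE)[0],key=cv2.contourArea)
ValueError: max() iterable argument is empty
```

```bash
sed -i 's/((100,110,40),(125,255,255))/((95,70,40),(130,255,255))/; s/((18,110,60)/((15,100,60)/' h.py
python3 - <<'E'
from h import *
d=vision.get_image("top")
k=.64
for n,(u,v) in dict(terra=(254,314),green=(306,317),blue=(256,383),yellow=(311,380)).items():
    u,v=int(u*k),int(v*k)
    try: print(n,rect(d,blob(d,n,(u-14,v-20,u+14,v+20)),.015))
    except Exception: print(n,cv2.cvtColor(d["frame"],cv2.COLOR_BGR2HSV)[v,u])
print("strip",rect(d,blob(d,"yellow",(255,140,350,195)),.030))
print("stop",rect(d,blob(d,"yellow",(380,240,440,270)),.073))
for n,c,(u,v) in (("j3","red",(405,409)),("j1","blue",(522,401))):
    u,v=int(u*k),int(v*k); cc=blob(d,c,(u-14,v-14,u+14,v+14)); e=cv2.minEnclosingCircle(cc.astype(np.float32)); print(n,e,cast(d,e[0],.04).round(4))
print("j2 approx",cast(d,[465*k,406*k],.04).round(4),"beaker",cast(d,[426*k,334*k],.03).round(4))
f=d["frame"]
cv2.imwrite("pics/rack.png",cv2.resize(f[190:270,380:450],(525,600),interpolation=cv2.INTER_CUBIC))
cv2.imwrite("pics/jars.png",cv2.resize(f[240:280,235:355],(780,260),interpolation=cv2.INTER_CUBIC))
m=cv2.inRange(cv2.cvtColor(f,cv2.COLOR_BGR2HSV),(0,0,150),(179,60,255))[185:262,380:445]
c=max(cv2.findContours(m,cv2.RETR_EXTERNAL,cv2.CHAIN_APPROX_NONE)[0],key=cv2.contourArea).reshape(-1,2)+[380,185]
print("plate px",cv2.approxPolyDP(c,4,True).reshape(-1,2).tolist())
E
```

```text
terra [583.9 354.9  75.6  40.    1.2]
green [578.5 265.9  74.1  40.8   3.8]
blue [467.1 347.9  74.5  39.5  10.6]
yellow [470.5 255.2  75.3  41.2   3.6]
strip [667.5 -14.9 216.2  15.8  85.3]
stop [ 437.5 -282.8  107.3   18.5   81.8]
j3 ((258.7299499511719, 261.83154296875), 8.920099258422852) [[0.422 0.097 0.04 ]]
j1 ((336.4047546386719, 256.5), 10.700998306274414) [[ 0.4345 -0.1029  0.04  ]]
j2 approx [[ 0.4265 -0.0029  0.04  ]] beaker [[0.5467 0.06   0.03  ]]
plate px [[398, 199], [389, 247], [426, 252], [436, 204]]
```

View pics/rack.png

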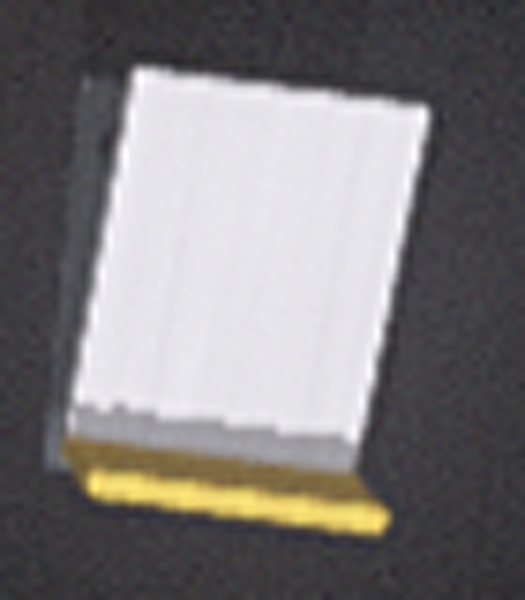

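View pics/jars.png

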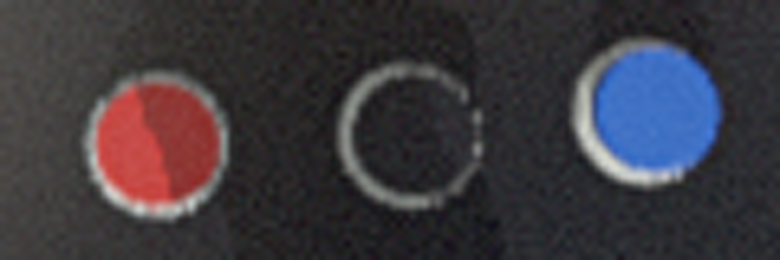

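The rack crop shows the stop foot line running from (67,440) to (355,472), with upper plate corners at (135,65) and (430,105). In the jar crop the rims are centred at red (157,145), black (412,136) and blue (647,113).

```bash
python3 - <<'E'
from h import *
d=vision.get_image("top")
N=lambda p:np.array(p)/7.5+[380,190]
F=cast(d,[N((67,440)),N((355,472))],.036); T=cast(d,[N((135,65)),N((430,105))],.0805)
print("foot",F.round(4),np.linalg.norm(F[0]-F[1])); print("top",T.round(4),np.linalg.norm(T[0]-T[1]))
v=T.mean(0)-F.mean(0); print("len",np.linalg.norm(v),"yaw",np.degrees(np.arctan2(v[1],v[0])), "edge yaws",[np.degrees(np.arctan2(*(a[0]-a[1])[1::-1]))-90 for a in (F,T)], "side",[np.degrees(np.arctan2(*(T[i]-F[i])[1::-1])) for i in (0,1)])
J=[np.array(p)/6.5+[235,240] for p in((157,145),(412,136),(647,113))]
print("jars j3 j2 j1",cast(d,J,.036).round(4))
k=.64
for n,p in dict(amb2=(367,212),amb1=(447,205),cup=(519,205),amb3=(600,228),wash=(320,232)).items(): print(n,cast(d,np.array(p)*k,.02).round(3))
s=vision.get_image("scene"); np.set_printoptions(suppress=True)
cv2.imwrite("pics/scene_rack.png",cv2.resize(s["frame"][85:140,170:240],(700,550),interpolation=cv2.INTER_CUBIC))
E
```

```text
foot [[ 0.4539 -0.2402  0.036 ]
 [ 0.4424 -0.3392  0.036 ]] 0.09971158985813536
top [[ 0.5787 -0.2567  0.0805]
 [ 0.5646 -0.3558  0.0805]] 0.1001499375162856
len 0.13226699685722426 yaw -7.626001880729392 edge yaws [np.float64(-6.619567856814669), np.float64(-8.077506625472978)] side [np.float64(-7.5234058993036825), np.float64(-7.7307120884762215)]
jars j3 j2 j1 [[ 0.4208  0.0959  0.036 ]
 [ 0.4237 -0.0052  0.036 ]
 [ 0.4323 -0.0987  0.036 ]]
amb2 [[0.76 0.16 0.02]]
amb1 [[0.772 0.022 0.02 ]]
cup [[ 0.771 -0.103  0.02 ]]
amb3 [[ 0.73  -0.242  0.02 ]]
wash [[0.725 0.241 0.02 ]]
```

>>> {"op": "carry_out", "data": {"steps": [{"gripper": 1, "translation": [-1, 0, 0], "twist": 1}, {"gripper": 1, "translation": [-1, 0, 0], "twist": 0.53}]}}

```text
t: 0.55
tcp_pos: [0.2283, 0.606, 0.2561]
orientation: [[-0.86, 0.511, 0.0], [0.511, 0.86, -0.0], [-0.0, 0.0, -1.0]]
wrist_force: [1.1, 0.1, 0.7]
gripper_width: 0.0857
```

>>> {"op": "carry_out", "data": {"steps": [{"gripper": 1, "translation": [0, 0, 0], "twist": -1}, {"gripper": 1, "translation": [0, 0, 0], "twist": -1}, {"gripper": 1, "translation": [0, 0, 0], "twist": -1}, {"gripper": 1, "translation": [0, 0, 0], "twist": -0.19}, {"gripper": 1, "translation": [-0.974, -0.717, 0], "twist": 0}, {"gripper": 1, "translation": [-0.974, -0.717, 0], "twist": 0}, {"gripper": 1, "translation": [-0.974, -0.717, 0], "twist": 0}, {"gripper": 1, "translation": [-0.974, -0.717, 0], "twist": 0}, {"gripper": 1, "translation": [-0.974, -0.717, 0.3], "twist": 0}, {"gripper": 1, "translation": [-0.974, -0.717, 0.6], "twist": 0}, {"gripper": 1, "translation": [-0.974, -0.717, 0.6], "twist": 0}, {"gripper": 1, "translation": [-0.974, -0.717, 0.6], "twist": 0}, {"gripper": 1, "translation": [-0.974, -0.717, 0.6], "twist": 0}, {"gripper": 1, "translation": [-0.974, -0.717, 0.6], "twist": 0}, {"gripper": 0.6, "translation": [-0.974, -0.717, 0.6], "twist": 0}, {"gripper": 0.6, "translation": [-0.974, -0.717, 0.6], "twist": 0}, {"gripper": 0.6, "translation": [0, 0, 0], "twist": 0}]}}

```text
t: 2.68
tcp_pos: [0.5864, 0.3512, 0.1193]
orientation: [[-1.0, -0.014, -0.001], [-0.014, 1.0, -0.004], [0.001, -0.004, -1.0]]
wrist_force: [-0.3, -0.4, 0.1]
gripper_width: 0.0682
```

>>> {"op": "carry_out", "data": {"steps": [{"gripper": 0.6, "translation": [0.08, 0.12, 0.9], "twist": 0}, {"gripper": 0.6, "translation": [0, 0, 0.9], "twist": 0}, {"gripper": 0.6, "translation": [0, 0, 0.8], "twist": 0}, {"gripper": 0.6, "translation": [0, 0, 0.37], "twist": 0}, {"gripper": 0.6, "translation": [0, 0, 0], "twist": 0}]}}

```text
t: 3.3
tcp_pos: [0.5811, 0.3596, 0.0315]
orientation: [[-1.0, -0.023, -0.001], [-0.023, 1.0, -0.001], [0.001, -0.001, -1.0]]
wrist_force: [0.2, 0.0, 0.3]
gripper_width: 0.0685
```

```bash
python3 - <<'E'
from h import *
a=vision.get_image("top")["frame"][150:290,120:250]; b=vision.get_image("scene")["frame"][150:290,240:380]
cv2.imwrite("pics/g1.png",np.hstack([cv2.resize(a,(400,430)),cv2.resize(b,(400,430))]))
E
```

```text
(no output)
```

View pics/g1.png

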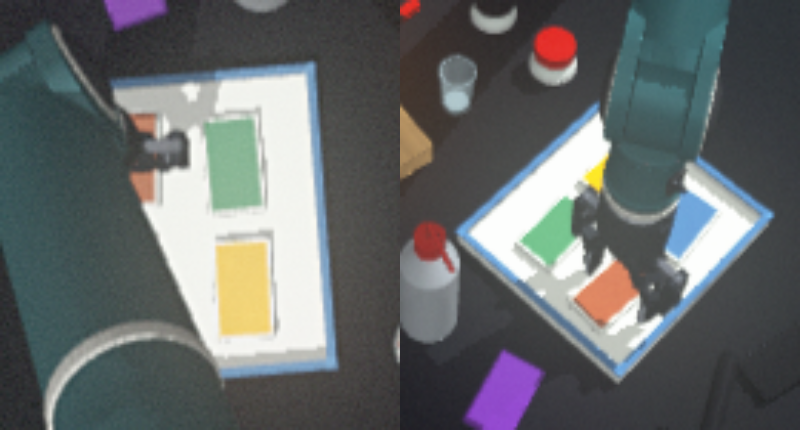

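The crop shows the jaws straddling the terracotta tile. Next I close on it.

>>> {"op": "carry_out", "data": {"steps": [{"gripper": 0.6, "translation": [-0.09, -0.14, 0.08], "twist": 0}, {"gripper": -0.2, "translation": [0, 0, 0], "twist": 0}, {"gripper": -0.2, "translation": [0, 0, 0], "twist": 0}, {"gripper": -0.2, "translation": [0, 0, 0], "twist": 0}, {"gripper": -0.2, "translation": [0, 0, 0], "twist": 0}]}}

```text
t: 4.03
tcp_pos: [0.5851, 0.3555, 0.0308]
orientation: [[-1.0, -0.022, 0.002], [-0.022, 1.0, 0.0], [-0.002, 0.0, -1.0]]
wrist_force: [0.1, -2.2, 5.2]
gripper_width: 0.048
```

>>> {"op": "carry_out", "data": {"steps": [{"gripper": 0.5, "translation": [0, 0, 0], "twist": 0}, {"gripper": 0.5, "translation": [0, 0, -0.16], "twist": 0}, {"gripper": -0.3, "translation": [0, 0, 0], "twist": 0}, {"gripper": -0.3, "translation": [0, 0, 0], "twist": 0}, {"gripper": -0.3, "translation": [0, 0, 0], "twist": 0}, {"gripper": -0.3, "translation": [0, 0, 0], "twist": 0}]}}

```text
t: 4.78
tcp_pos: [0.5844, 0.356, 0.0357]
orientation: [[-1.0, -0.023, 0.0], [-0.023, 1.0, 0.001], [-0.0, 0.001, -1.0]]
wrist_force: [-1.0, -0.5, 5.2]
gripper_width: 0.0462
```

>>> {"op": "carry_out", "data": {"steps": [{"gripper": -0.3, "translation": [0, 0, -0.5], "twist": 0}, {"gripper": -0.3, "translation": [0, 0, -1], "twist": 0}, {"gripper": -0.3, "translation": [0, 0, -1], "twist": 0}, {"gripper": -0.3, "translation": [0, 0, 0], "twist": 0}, {"gripper": -0.3, "translation": [0, 0, 0], "twist": 0}]}}

```text
t: 5.4
tcp_pos: [0.5838, 0.3554, 0.1092]
orientation: [[-1.0, -0.023, -0.001], [-0.023, 1.0, -0.0], [0.001, -0.0, -1.0]]
wrist_force: [0.0, -0.7, -0.7]
gripper_width: 0.0464
```

```bash
python3 - <<'E'
from h import *
b=vision.get_image("scene")["frame"][150:270,250:370]
cv2.imwrite("pics/g2.png",cv2.resize(b,(500,500),interpolation=cv2.INTER_CUBIC))
E
```

```text
(no output)
```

View pics/g2.png

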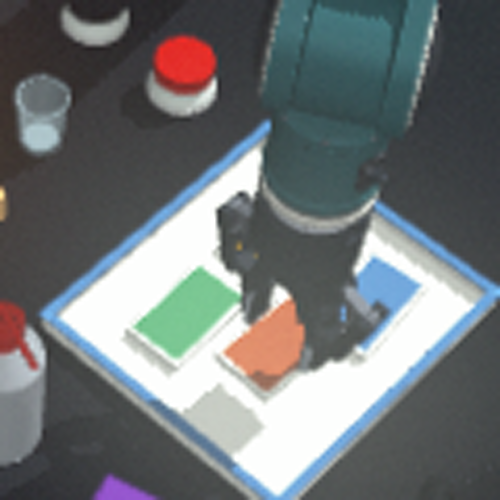

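The tile is held level, with its shadow below it on the tray. Next I carry it to the rack.

>>> {"op": "carry_out", "data": {"steps": [{"gripper": -0.3, "translation": [0, 0, -0.5], "twist": 0.89}, {"gripper": -0.3, "translation": [0.011, -0.5, -0.5], "twist": 0}, {"gripper": -0.3, "translation": [0.011, -0.95, 0], "twist": 0}, {"gripper": -0.3, "translation": [0.011, -0.95, 0], "twist": 0}, {"gripper": -0.3, "translation": [0.011, -0.95, 0], "twist": 0}, {"gripper": -0.3, "translation": [0.011, -0.95, 0], "twist": 0}, {"gripper": -0.3, "translation": [0.011, -0.95, 0], "twist": 0}, {"gripper": -0.3, "translation": [0.011, -0.95, 0], "twist": 0}, {"gripper": -0.3, "translation": [0.011, -0.95, 0], "twist": 0}, {"gripper": -0.3, "translation": [0.011, -0.95, 0], "twist": 0}, {"gripper": -0.3, "translation": [0.011, -0.95, 0], "twist": 0}, {"gripper": -0.3, "translation": [0.011, -0.95, 0], "twist": 0}, {"gripper": -0.3, "translation": [0.011, -0.95, 0], "twist": 0}, {"gripper": -0.3, "translation": [0.011, -0.95, 0], "twist": 0}, {"gripper": -0.3, "translation": [0.011, -0.95, 0], "twist": 0}, {"gripper": -0.3, "translation": [0.011, -0.95, 0], "twist": 0}, {"gripper": -0.3, "translation": [0.011, -0.95, 0], "twist": 0}, {"gripper": -0.3, "translation": [0.011, -0.95, 0], "twist": 0}, {"gripper": -0.3, "translation": [0.011, -0.95, 0], "twist": 0}, {"gripper": -0.3, "translation": [0.011, -0.95, 0], "twist": 0}]}}

```text
t: 7.95
tcp_pos: [0.507, -0.1685, 0.1396]
orientation: [[-0.992, 0.13, -0.001], [0.13, 0.992, -0.0], [0.001, -0.0, -1.0]]
wrist_force: [0.3, -0.0, -0.9]
gripper_width: 0.0463
```

>>> {"op": "carry_out", "data": {"steps": [{"gripper": -0.3, "translation": [0.011, -0.95, 0], "twist": 0}, {"gripper": -0.3, "translation": [0.011, -0.95, 0], "twist": 0}, {"gripper": -0.3, "translation": [0.011, -0.95, 0], "twist": 0}, {"gripper": -0.3, "translation": [0.011, -0.95, 0], "twist": 0}, {"gripper": -0.3, "translation": [0.011, -0.5, 0], "twist": 0}, {"gripper": -0.3, "translation": [0, 0, 0], "twist": 0}, {"gripper": -0.3, "translation": [0, 0, 0], "twist": 0}]}}

```text
t: 8.82
tcp_pos: [0.4897, -0.2932, 0.1394]
orientation: [[-0.991, 0.13, -0.0], [0.13, 0.991, 0.001], [0.0, 0.001, -1.0]]
wrist_force: [-0.3, 0.9, -1.5]
gripper_width: 0.0461
```

>>> {"op": "carry_out", "data": {"steps": [{"gripper": -0.3, "translation": [0.02, -0.08, 0.9], "twist": 0}, {"gripper": -0.3, "translation": [0, 0, 0.45], "twist": 0}, {"gripper": -0.3, "translation": [0, 0, 0.1], "twist": 0}, {"gripper": -0.3, "translation": [0, 0, 0.1], "twist": 0}, {"gripper": -0.3, "translation": [0, 0, 0.1], "twist": 0}, {"gripper": -0.3, "translation": [0, 0, 0], "twist": 0}]}}

```text
t: 9.57
tcp_pos: [0.4881, -0.296, 0.0906]
orientation: [[-0.991, 0.132, -0.001], [0.132, 0.991, 0.002], [0.002, 0.001, -1.0]]
wrist_force: [-5.3, 4.7, 4.7]
gripper_width: 0.0461
```

>>> {"op": "carry_out", "data": {"steps": [{"gripper": -0.3, "translation": [0, 0, 0.1], "twist": 0}, {"gripper": -0.3, "translation": [0, 0, 0.1], "twist": 0}, {"gripper": -0.3, "translation": [0, 0, 0.05], "twist": 0}, {"gripper": -0.3, "translation": [0, 0, 0], "twist": 0}]}}

```text
t: 10.07
tcp_pos: [0.4885, -0.2967, 0.0836]
orientation: [[-0.991, 0.132, -0.0], [0.132, 0.991, 0.0], [0.0, 0.0, -1.0]]
wrist_force: [-6.0, 3.0, 7.6]
gripper_width: 0.0443
```

```bash
python3 - <<'E'
from h import *
b=vision.get_image("scene")["frame"][60:160,150:270];a=vision.get_image("top")["frame"][180:280,360:460]
cv2.imwrite("pics/g3.png",np.hstack([cv2.resize(b,(420,350),interpolation=cv2.INTER_CUBIC),cv2.resize(a,(350,350))]))
E
```

```text
(no output)
```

View pics/g3.png

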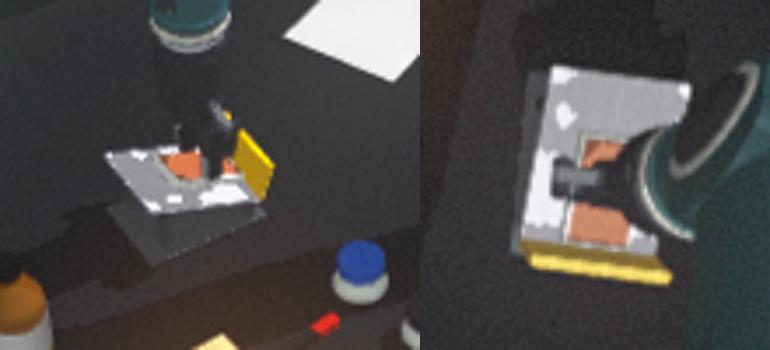

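The terracotta tile lies flush and near the stop. I release it, lift and go back toward the tray for green, checking the rack numerically on the way.

>>> {"op": "carry_out", "data": {"steps": [{"gripper": 0.3, "translation": [0, 0, 0], "twist": 0}, {"gripper": 0.6, "translation": [0, 0, 0], "twist": 0}, {"gripper": 0.6, "translation": [0, 0, 0], "twist": 0}, {"gripper": 0.6, "translation": [0, 0, -0.6], "twist": 0}, {"gripper": 0.6, "translation": [0, 0, -1], "twist": 0}, {"gripper": 0.6, "translation": [0, 0.9, -0.6], "twist": -1}, {"gripper": 0.6, "translation": [0, 0.95, 0], "twist": -0.12}, {"gripper": 0.6, "translation": [0, 0.95, 0], "twist": 0}, {"gripper": 0.6, "translation": [0, 0.95, 0], "twist": 0}, {"gripper": 0.6, "translation": [0, 0.95, 0], "twist": 0}, {"gripper": 0.6, "translation": [0, 0.95, 0], "twist": 0}, {"gripper": 0.6, "translation": [0, 0.95, 0], "twist": 0}, {"gripper": 0.6, "translation": [0, 0.95, 0], "twist": 0}, {"gripper": 0.6, "translation": [0, 0.95, 0], "twist": 0}, {"gripper": 0.6, "translation": [0, 0.95, 0], "twist": 0}, {"gripper": 0.6, "translation": [0, 0.95, 0], "twist": 0}, {"gripper": 0.6, "translation": [0, 0.95, 0], "twist": 0}, {"gripper": 0.6, "translation": [0, 0.95, 0], "twist": 0}, {"gripper": 0.6, "translation": [0, 0, 0], "twist": 0}, {"gripper": 0.6, "translation": [0, 0, 0], "twist": 0}]}}

```text
t: 12.68
tcp_pos: [0.4717, 0.0706, 0.1493]
orientation: [[-0.998, -0.062, 0.001], [-0.062, 0.998, -0.0], [-0.001, -0.0, -1.0]]
wrist_force: [0.4, -0.0, -0.3]
gripper_width: 0.0684
```

```bash
cat >> h.py <<'E'
O=np.array([.448,-.290,.036]);yw=np.radians(-7.6);D=np.array([np.cos(yw),np.sin(yw),0]);c20,s20=np.cos(np.radians(20)),np.sin(np.radians(20))
BX=D*c20+[0,0,s20];BY=np.array([-D[1],D[0],0]);BZ=np.cross(BX,BY)
def bedrect(d,c,h):
    R=np.array(d["R"]);C=-R.T@np.array(d["t"]);uv=c.astype(float)
    r=np.c_[(uv[:,0]-d["cx"])/d["fx"],(uv[:,1]-d["cy"])/d["fy"],np.ones(len(uv))]@R
    P=C+r*((h-(C-O)@BZ)/(r@BZ))[:,None]-O
    Q=np.c_[P@BX,P@BY]*1000
    (x,y),(w,hh),a=cv2.minAreaRect(Q.astype(np.float32))
    if w<hh: w,hh,a=hh,w,a+90
    return np.round([x,y,w,hh,(a+90)%180-90],1)
def tcp(x,y,z,ang):
    s=arm.sense();o=np.array(s["orientation"]);p=np.array(s["tcp_pos"])
    cur=np.degrees(np.arctan2(o[1,0],o[0,0])); tw=-((ang-cur+180)%360-180)/10
    a=np.radians(ang);v=np.array([x,y,z])-p
    print("pos",p.round(4),"w",s["gripper_width"],"twist",round(tw,2),"then shift",(np.array([v@[np.cos(a),np.sin(a),0],v@[np.sin(a),-np.cos(a),0],-v[2]])/.03).round(2))
E
python3 - <<'E'
from h import *
d=vision.get_image("top")
print(bedrect(d,blob(d,"terra",(385,200,435,255)),.010))
print("green",rect(d,blob(d,"green",(180,175,215,225)),.015))
tcp(.5785,.266,.0365,183.7)
E
```

```text
[46.7 -0.5 75.9 42.2 -0.1]
green [578.9 264.9  70.7  37.8   6.5]
pos [0.4716 0.0702 0.1491] w 0.06862191553766321 twist -0.02 then shift [-3.98  6.28  3.75]
```

>>> {"op": "carry_out", "data": {"steps": [{"gripper": 0.6, "translation": [-0.568, 0.897, 0], "twist": 0}, {"gripper": 0.6, "translation": [-0.568, 0.897, 0], "twist": 0}, {"gripper": 0.6, "translation": [-0.568, 0.897, 0], "twist": 0}, {"gripper": 0.6, "translation": [-0.568, 0.897, 0], "twist": 0}, {"gripper": 0.6, "translation": [-0.568, 0.897, 0], "twist": 0}, {"gripper": 0.6, "translation": [-0.568, 0.897, 0.5], "twist": 0}, {"gripper": 0.6, "translation": [-0.568, 0.897, 0.5], "twist": 0}, {"gripper": 0.6, "translation": [0, 0, 0.8], "twist": 0}, {"gripper": 0.6, "translation": [0, 0, 0.9], "twist": 0}, {"gripper": 0.6, "translation": [0, 0, 0.7], "twist": 0}, {"gripper": 0.6, "translation": [0, 0, 0.35], "twist": 0}, {"gripper": 0.6, "translation": [0, 0, 0], "twist": 0}, {"gripper": -0.3, "translation": [0, 0, 0], "twist": 0}, {"gripper": -0.3, "translation": [0, 0, 0], "twist": 0}, {"gripper": -0.3, "translation": [0, 0, 0], "twist": 0}, {"gripper": -0.3, "translation": [0, 0, 0], "twist": 0}]}}

```text
t: 14.72
tcp_pos: [0.5811, 0.2668, 0.0397]
orientation: [[-0.998, -0.062, 0.005], [-0.062, 0.998, 0.001], [-0.005, 0.001, -1.0]]
wrist_force: [-1.5, -2.0, 12.2]
gripper_width: 0.0299
```

>>> {"op": "carry_out", "data": {"steps": [{"gripper": 0.6, "translation": [0, 0, -0.3], "twist": 0}, {"gripper": 0.6, "translation": [0, 0, 0], "twist": 0}, {"gripper": 0.6, "translation": [0, 0, 0], "twist": 0}, {"gripper": 0.6, "translation": [0, 0, 0.3], "twist": 0}, {"gripper": 0.6, "translation": [0, 0, 0.13], "twist": 0}, {"gripper": 0.6, "translation": [0, 0, 0], "twist": 0}, {"gripper": -0.3, "translation": [0, 0, 0], "twist": 0}, {"gripper": -0.3, "translation": [0, 0, 0], "twist": 0}, {"gripper": -0.3, "translation": [0, 0, 0], "twist": 0}, {"gripper": -0.3, "translation": [0, 0, 0], "twist": 0}]}}

```text
t: 15.98
tcp_pos: [0.5789, 0.267, 0.0327]
orientation: [[-0.998, -0.063, 0.001], [-0.063, 0.998, 0.001], [-0.001, 0.0, -1.0]]
wrist_force: [0.0, 0.3, 4.5]
gripper_width: 0.0476
```

>>> {"op": "carry_out", "data": {"steps": [{"gripper": -0.3, "translation": [0, 0, -0.6], "twist": 0}, {"gripper": -0.3, "translation": [0, 0, -1], "twist": 0}, {"gripper": -0.3, "translation": [0, 0, -1], "twist": 0}, {"gripper": -0.3, "translation": [0, 0, -0.9], "twist": 1}, {"gripper": -0.3, "translation": [0, 0, 0], "twist": 0.12}, {"gripper": -0.3, "translation": [0, 0, 0], "twist": 0}]}}

```text
t: 16.73
tcp_pos: [0.5779, 0.2666, 0.1368]
orientation: [[-0.992, 0.13, -0.001], [0.13, 0.992, -0.001], [0.001, -0.001, -1.0]]
wrist_force: [0.5, -0.6, -1.8]
gripper_width: 0.0471
```

```bash
python3 -c "
from h import *
tcp(.482,-.2958,.089,172.4)"
```

```text
pos [0.5779 0.2666 0.1368] w 0.047102506551303505 twist 0.01 then shift [  0.69 -19.01   1.59]
```

>>> {"op": "carry_out", "data": {"steps": [{"gripper": -0.3, "translation": [0.034, -0.7, 0], "twist": 0}, {"gripper": -0.3, "translation": [0.034, -0.96, 0], "twist": 0}, {"gripper": -0.3, "translation": [0.034, -0.96, 0], "twist": 0}, {"gripper": -0.3, "translation": [0.034, -0.96, 0], "twist": 0}, {"gripper": -0.3, "translation": [0.034, -0.96, 0], "twist": 0}, {"gripper": -0.3, "translation": [0.034, -0.96, 0], "twist": 0}, {"gripper": -0.3, "translation": [0.034, -0.96, 0], "twist": 0}, {"gripper": -0.3, "translation": [0.034, -0.96, 0], "twist": 0}, {"gripper": -0.3, "translation": [0.034, -0.96, 0], "twist": 0}, {"gripper": -0.3, "translation": [0.034, -0.96, 0], "twist": 0}, {"gripper": -0.3, "translation": [0.034, -0.96, 0], "twist": 0}, {"gripper": -0.3, "translation": [0.034, -0.96, 0], "twist": 0}, {"gripper": -0.3, "translation": [0.034, -0.96, 0], "twist": 0}, {"gripper": -0.3, "translation": [0.034, -0.96, 0], "twist": 0}, {"gripper": -0.3, "translation": [0.034, -0.96, 0], "twist": 0}, {"gripper": -0.3, "translation": [0.034, -0.96, 0], "twist": 0}, {"gripper": -0.3, "translation": [0.034, -0.96, 0], "twist": 0}, {"gripper": -0.3, "translation": [0.034, -0.96, 0], "twist": 0}, {"gripper": -0.3, "translation": [0.034, -0.96, 0], "twist": 0}, {"gripper": -0.3, "translation": [0.034, -0.96, 0], "twist": 0}]}}

```text
t: 19.23
tcp_pos: [0.4808, -0.2954, 0.1362]
orientation: [[-0.991, 0.133, -0.002], [0.133, 0.991, 0.001], [0.003, 0.0, -1.0]]
wrist_force: [0.4, 0.1, 0.1]
gripper_width: 0.0474
```

>>> {"op": "carry_out", "data": {"steps": [{"gripper": -0.3, "translation": [0, -0.07, 0], "twist": 0}, {"gripper": -0.3, "translation": [0, 0, 0], "twist": 0}, {"gripper": -0.3, "translation": [0, 0, 0.6], "twist": 0}, {"gripper": -0.3, "translation": [0, 0, 0.4], "twist": 0}, {"gripper": -0.3, "translation": [0, 0, 0], "twist": 0}]}}

```text
t: 19.85
tcp_pos: [0.4821, -0.2946, 0.1054]
orientation: [[-0.991, 0.131, -0.003], [0.131, 0.991, 0.002], [0.003, 0.001, -1.0]]
wrist_force: [-1.1, 0.5, 0.4]
gripper_width: 0.0475
```

Next I press down to about 0.0895, which is about 0.53 units.

>>> {"op": "carry_out", "data": {"steps": [{"gripper": -0.3, "translation": [0, 0, 0.15], "twist": 0}, {"gripper": -0.3, "translation": [0, 0, 0.12], "twist": 0}, {"gripper": -0.3, "translation": [0, 0, 0.12], "twist": 0}, {"gripper": -0.3, "translation": [0, 0, 0.1], "twist": 0}, {"gripper": -0.3, "translation": [0, 0, 0], "twist": 0}]}}

```text
t: 20.48
tcp_pos: [0.4822, -0.2955, 0.0934]
orientation: [[-0.991, 0.132, -0.001], [0.132, 0.991, 0.001], [0.001, 0.001, -1.0]]
wrist_force: [-5.3, 2.9, 9.7]
gripper_width: 0.0475
```

>>> {"op": "carry_out", "data": {"steps": [{"gripper": -0.3, "translation": [0, 0, 0.1], "twist": 0}, {"gripper": -0.3, "translation": [0, 0, 0.1], "twist": 0}, {"gripper": -0.3, "translation": [0, 0, 0], "twist": 0}]}}

```text
t: 20.85
tcp_pos: [0.482, -0.2956, 0.0873]
orientation: [[-0.991, 0.132, -0.002], [0.132, 0.991, 0.001], [0.002, 0.001, -1.0]]
wrist_force: [-5.7, 3.4, 8.6]
gripper_width: 0.0476
```

Flush by height. I release and travel back toward the yellow tile.

>>> {"op": "carry_out", "data": {"steps": [{"gripper": 0.3, "translation": [0, 0, 0], "twist": 0}, {"gripper": 0.6, "translation": [0, 0, 0], "twist": 0}, {"gripper": 0.6, "translation": [0, 0, 0], "twist": 0}, {"gripper": 0.6, "translation": [0, 0, -0.6], "twist": 0}, {"gripper": 0.6, "translation": [0, 0, -1], "twist": 0}, {"gripper": 0.6, "translation": [0, 0.9, -0.4], "twist": -1}, {"gripper": 0.6, "translation": [0, 0.95, 0], "twist": -0.12}, {"gripper": 0.6, "translation": [0, 0.95, 0], "twist": 0}, {"gripper": 0.6, "translation": [0, 0.95, 0], "twist": 0}, {"gripper": 0.6, "translation": [0, 0.95, 0], "twist": 0}, {"gripper": 0.6, "translation": [0, 0.95, 0], "twist": 0}, {"gripper": 0.6, "translation": [0, 0.95, 0], "twist": 0}, {"gripper": 0.6, "translation": [0, 0.95, 0], "twist": 0}, {"gripper": 0.6, "translation": [0, 0.95, 0], "twist": 0}, {"gripper": 0.6, "translation": [0, 0.95, 0], "twist": 0}, {"gripper": 0.6, "translation": [0, 0.95, 0], "twist": 0}, {"gripper": 0.6, "translation": [0, 0.95, 0], "twist": 0}, {"gripper": 0.6, "translation": [0, 0.95, 0], "twist": 0}, {"gripper": 0.6, "translation": [0, 0, 0], "twist": 0}, {"gripper": 0.6, "translation": [0, 0, 0], "twist": 0}]}}

```text
t: 23.35
tcp_pos: [0.4659, 0.0716, 0.1472]
orientation: [[-0.998, -0.062, 0.001], [-0.062, 0.998, -0.0], [-0.001, -0.0, -1.0]]
wrist_force: [-0.1, -1.3, -0.5]
gripper_width: 0.0682
```

```bash
python3 - <<'E'
from h import *
d=vision.get_image("top")
print(bedrect(d,blob(d,"green",(385,200,435,255)),.020))
try: print("terra",bedrect(d,blob(d,"terra",(385,200,435,255)),.010))
except Exception as e: print("no terra visible")
tcp(.4705,.2552,.0325,183.7)
E
```

```text
[44.2 -0.1 75.1 39.9  0.5]
no terra visible
pos [0.4659 0.0712 0.147 ] w 0.06800347065110289 twist -0.02 then shift [-0.55  6.11  3.82]
```

Green is at x 44.2, y −0.1, 0.5°. Next is yellow.

>>> {"op": "carry_out", "data": {"steps": [{"gripper": 0.6, "translation": [-0.08, 0.87, 0], "twist": 0}, {"gripper": 0.6, "translation": [-0.08, 0.87, 0], "twist": 0}, {"gripper": 0.6, "translation": [-0.08, 0.87, 0], "twist": 0}, {"gripper": 0.6, "translation": [-0.08, 0.87, 0], "twist": 0}, {"gripper": 0.6, "translation": [-0.08, 0.87, 0], "twist": 0}, {"gripper": 0.6, "translation": [-0.08, 0.87, 0.5], "twist": 0}, {"gripper": 0.6, "translation": [-0.08, 0.87, 0.5], "twist": 0}, {"gripper": 0.6, "translation": [0, 0, 0.8], "twist": 0}, {"gripper": 0.6, "translation": [0, 0, 0.9], "twist": 0}, {"gripper": 0.6, "translation": [0, 0, 0.7], "twist": 0}, {"gripper": 0.6, "translation": [0, 0, 0.42], "twist": 0}, {"gripper": 0.6, "translation": [0, 0, 0], "twist": 0}, {"gripper": -0.3, "translation": [0, 0, 0], "twist": 0}, {"gripper": -0.3, "translation": [0, 0, 0], "twist": 0}, {"gripper": -0.3, "translation": [0, 0, 0], "twist": 0}, {"gripper": -0.3, "translation": [0, 0, 0], "twist": 0}]}}

```text
t: 25.4
tcp_pos: [0.4715, 0.2558, 0.0332]
orientation: [[-0.998, -0.063, 0.002], [-0.063, 0.998, 0.001], [-0.002, 0.001, -1.0]]
wrist_force: [-0.9, -1.4, 6.2]
gripper_width: 0.0476
```

>>> {"op": "carry_out", "data": {"steps": [{"gripper": -0.3, "translation": [0, 0, -0.6], "twist": 0}, {"gripper": -0.3, "translation": [0, 0, -1], "twist": 0}, {"gripper": -0.3, "translation": [0, 0, -1], "twist": 0}, {"gripper": -0.3, "translation": [0, 0, -1], "twist": 1}, {"gripper": -0.3, "translation": [0, 0, 0], "twist": 0.12}, {"gripper": -0.3, "translation": [0, 0, 0], "twist": 0}]}}

```text
t: 26.15
tcp_pos: [0.4704, 0.2557, 0.14]
orientation: [[-0.992, 0.13, 0.0], [0.13, 0.992, -0.0], [-0.0, -0.0, -1.0]]
wrist_force: [-0.4, -0.3, -1.4]
gripper_width: 0.0474
```

```bash
python3 -c "
from h import *
tcp(.4786,-.2952,.097,172.4)"
```

```text
pos [0.4704 0.2557 0.14  ] w 0.047418567797208044 twist 0.01 then shift [ -2.7  -18.16   1.43]
```

>>> {"op": "carry_out", "data": {"steps": [{"gripper": -0.3, "translation": [-0.135, -0.86, -0.1], "twist": 0}, {"gripper": -0.3, "translation": [-0.135, -0.91, 0], "twist": 0}, {"gripper": -0.3, "translation": [-0.135, -0.91, 0], "twist": 0}, {"gripper": -0.3, "translation": [-0.135, -0.91, 0], "twist": 0}, {"gripper": -0.3, "translation": [-0.135, -0.91, 0], "twist": 0}, {"gripper": -0.3, "translation": [-0.135, -0.91, 0], "twist": 0}, {"gripper": -0.3, "translation": [-0.135, -0.91, 0], "twist": 0}, {"gripper": -0.3, "translation": [-0.135, -0.91, 0], "twist": 0}, {"gripper": -0.3, "translation": [-0.135, -0.91, 0], "twist": 0}, {"gripper": -0.3, "translation": [-0.135, -0.91, 0], "twist": 0}, {"gripper": -0.3, "translation": [-0.135, -0.91, 0], "twist": 0}, {"gripper": -0.3, "translation": [-0.135, -0.91, 0], "twist": 0}, {"gripper": -0.3, "translation": [-0.135, -0.91, 0], "twist": 0}, {"gripper": -0.3, "translation": [-0.135, -0.91, 0], "twist": 0}, {"gripper": -0.3, "translation": [-0.135, -0.91, 0], "twist": 0}, {"gripper": -0.3, "translation": [-0.135, -0.91, 0], "twist": 0}, {"gripper": -0.3, "translation": [-0.135, -0.91, 0], "twist": 0}, {"gripper": -0.3, "translation": [-0.135, -0.91, 0], "twist": 0}, {"gripper": -0.3, "translation": [-0.135, -0.91, 0], "twist": 0}, {"gripper": -0.3, "translation": [-0.135, -0.92, 0], "twist": 0}]}}

```text
t: 28.65
tcp_pos: [0.4783, -0.2954, 0.1414]
orientation: [[-0.991, 0.13, -0.003], [0.13, 0.991, 0.001], [0.003, 0.001, -1.0]]
wrist_force: [-1.0, 0.4, -0.5]
gripper_width: 0.0475
```

>>> {"op": "carry_out", "data": {"steps": [{"gripper": -0.3, "translation": [0, 0, 0], "twist": 0}, {"gripper": -0.3, "translation": [0, 0, 0.5], "twist": 0}, {"gripper": -0.3, "translation": [0, 0, 0.4], "twist": 0}, {"gripper": -0.3, "translation": [0, 0, 0], "twist": 0}]}}

```text
t: 29.15
tcp_pos: [0.4783, -0.2936, 0.1141]
orientation: [[-0.991, 0.131, -0.003], [0.131, 0.991, 0.002], [0.003, 0.002, -1.0]]
wrist_force: [-0.2, -0.1, -0.9]
gripper_width: 0.0474
```

>>> {"op": "carry_out", "data": {"steps": [{"gripper": -0.3, "translation": [0, -0.03, 0.15], "twist": 0}, {"gripper": -0.3, "translation": [0, 0, 0.12], "twist": 0}, {"gripper": -0.3, "translation": [0, 0, 0.12], "twist": 0}, {"gripper": -0.3, "translation": [0, 0, 0.1], "twist": 0}, {"gripper": -0.3, "translation": [0, 0, 0.1], "twist": 0}, {"gripper": -0.3, "translation": [0, 0, 0.07], "twist": 0}, {"gripper": -0.3, "translation": [0, 0, 0], "twist": 0}]}}

```text
t: 30.02
tcp_pos: [0.4786, -0.2959, 0.0979]
orientation: [[-0.991, 0.132, -0.0], [0.132, 0.991, 0.0], [0.0, 0.0, -1.0]]
wrist_force: [-6.8, 3.8, 14.1]
gripper_width: 0.0472
```

>>> {"op": "carry_out", "data": {"steps": [{"gripper": -0.3, "translation": [0, 0, 0.05], "twist": 0}, {"gripper": 0.3, "translation": [0, 0, 0], "twist": 0}, {"gripper": 0.6, "translation": [0, 0, 0], "twist": 0}, {"gripper": 0.6, "translation": [0, 0, 0], "twist": 0}, {"gripper": 0.6, "translation": [0, 0, -0.6], "twist": 0}, {"gripper": 0.6, "translation": [0, 0, -1], "twist": 0}, {"gripper": 0.6, "translation": [0, 0.9, 0], "twist": -1}, {"gripper": 0.6, "translation": [0, 0.95, 0], "twist": -0.8}, {"gripper": 0.6, "translation": [0, 0.95, 0], "twist": 0}, {"gripper": 0.6, "translation": [0, 0.95, 0], "twist": 0}, {"gripper": 0.6, "translation": [0, 0.95, 0], "twist": 0}, {"gripper": 0.6, "translation": [0, 0.95, 0], "twist": 0}, {"gripper": 0.6, "translation": [0, 0.95, 0], "twist": 0}, {"gripper": 0.6, "translation": [0, 0.95, 0], "twist": 0}, {"gripper": 0.6, "translation": [0, 0.95, 0], "twist": 0}, {"gripper": 0.6, "translation": [0, 0.95, 0], "twist": 0}, {"gripper": 0.6, "translation": [0, 0.95, 0], "twist": 0}, {"gripper": 0.6, "translation": [0, 0.95, 0], "twist": 0}, {"gripper": 0.6, "translation": [0, 0, 0], "twist": 0}, {"gripper": 0.6, "translation": [0, 0, 0], "twist": 0}]}}

```text
t: 32.52
tcp_pos: [0.4304, 0.039, 0.1432]
orientation: [[-0.984, -0.18, 0.001], [-0.18, 0.984, -0.0], [-0.001, -0.001, -1.0]]
wrist_force: [-0.1, 0.0, -0.5]
gripper_width: 0.0683
```

```bash
python3 - <<'E'
from h import *
d=vision.get_image("top")
c=blob(d,"yellow",(385,195,437,246)); print("yel",c.min(0),c.max(0),bedrect(d,c,.030))
tcp(.467,.348,.0325,190.6)
E
```

```text
yel [405 223] [425 245] [52.9 -1.  59.5 41.9 -0. ]
pos [0.4304 0.0387 0.1431] w 0.06849549475380029 twist -0.03 then shift [-3.1   9.91  3.69]
```

>>> {"op": "carry_out", "data": {"steps": [{"gripper": 0.6, "translation": [-0.282, 0.901, 0], "twist": 0}, {"gripper": 0.6, "translation": [-0.282, 0.901, 0], "twist": 0}, {"gripper": 0.6, "translation": [-0.282, 0.901, 0], "twist": 0}, {"gripper": 0.6, "translation": [-0.282, 0.901, 0], "twist": 0}, {"gripper": 0.6, "translation": [-0.282, 0.901, 0], "twist": 0}, {"gripper": 0.6, "translation": [-0.282, 0.901, 0], "twist": 0}, {"gripper": 0.6, "translation": [-0.282, 0.901, 0], "twist": 0}, {"gripper": 0.6, "translation": [-0.282, 0.901, 0], "twist": 0}, {"gripper": 0.6, "translation": [-0.282, 0.901, 0], "twist": 0}, {"gripper": 0.6, "translation": [-0.282, 0.901, 0.4], "twist": 0}, {"gripper": 0.6, "translation": [-0.282, 0.901, 0.5], "twist": 0}, {"gripper": 0.6, "translation": [0, 0, 0.8], "twist": 0}, {"gripper": 0.6, "translation": [0, 0, 0.9], "twist": 0}, {"gripper": 0.6, "translation": [0, 0, 0.7], "twist": 0}, {"gripper": 0.6, "translation": [0, 0, 0.39], "twist": 0}, {"gripper": 0.6, "translation": [0, 0, 0], "twist": 0}, {"gripper": -0.3, "translation": [0, 0, 0], "twist": 0}, {"gripper": -0.3, "translation": [0, 0, 0], "twist": 0}, {"gripper": -0.3, "translation": [0, 0, 0], "twist": 0}, {"gripper": -0.3, "translation": [0, 0, 0], "twist": 0}]}}

```text
t: 35.08
tcp_pos: [0.4686, 0.3491, 0.0333]
orientation: [[-0.984, -0.18, 0.002], [-0.18, 0.984, 0.001], [-0.002, 0.001, -1.0]]
wrist_force: [0.2, -1.5, 7.4]
gripper_width: 0.0472
```

>>> {"op": "carry_out", "data": {"steps": [{"gripper": -0.3, "translation": [0, 0, -0.6], "twist": 0}, {"gripper": -0.3, "translation": [0, 0, -1], "twist": 0}, {"gripper": -0.3, "translation": [0, 0, -1], "twist": 0}, {"gripper": -0.3, "translation": [0, 0, -1], "twist": 1}, {"gripper": -0.3, "translation": [0, 0, -0.2], "twist": 0.8}, {"gripper": -0.3, "translation": [0, 0, 0], "twist": 0}]}}

```text
t: 35.83
tcp_pos: [0.468, 0.3494, 0.1476]
orientation: [[-0.991, 0.13, 0.002], [0.13, 0.991, 0.002], [-0.002, 0.002, -1.0]]
wrist_force: [0.0, -0.8, -1.7]
gripper_width: 0.0474
```

```bash
python3 -c "
from h import *
tcp(.4748,-.2947,.106,172.4)"
```

```text
pos [0.468  0.3494 0.1476] w 0.04741871129790058 twist 0.01 then shift [ -3.06 -21.25   1.39]
```

>>> {"op": "carry_out", "data": {"steps": [{"gripper": -0.3, "translation": [-0.14, -0.66, 0], "twist": 0}, {"gripper": -0.3, "translation": [-0.14, -0.98, 0], "twist": 0}, {"gripper": -0.3, "translation": [-0.14, -0.98, 0], "twist": 0}, {"gripper": -0.3, "translation": [-0.14, -0.98, 0], "twist": 0}, {"gripper": -0.3, "translation": [-0.14, -0.98, 0], "twist": 0}, {"gripper": -0.3, "translation": [-0.14, -0.98, 0], "twist": 0}, {"gripper": -0.3, "translation": [-0.14, -0.98, 0], "twist": 0}, {"gripper": -0.3, "translation": [-0.14, -0.98, 0], "twist": 0}, {"gripper": -0.3, "translation": [-0.14, -0.98, 0], "twist": 0}, {"gripper": -0.3, "translation": [-0.14, -0.98, 0], "twist": 0}, {"gripper": -0.3, "translation": [-0.14, -0.98, 0], "twist": 0}, {"gripper": -0.3, "translation": [-0.14, -0.98, 0], "twist": 0}, {"gripper": -0.3, "translation": [-0.14, -0.98, 0], "twist": 0}, {"gripper": -0.3, "translation": [-0.14, -0.98, 0], "twist": 0}, {"gripper": -0.3, "translation": [-0.14, -0.98, 0], "twist": 0}, {"gripper": -0.3, "translation": [-0.14, -0.98, 0], "twist": 0}, {"gripper": -0.3, "translation": [-0.14, -0.98, 0], "twist": 0}, {"gripper": -0.3, "translation": [-0.14, -0.98, 0], "twist": 0}, {"gripper": -0.3, "translation": [-0.14, -0.98, 0], "twist": 0}, {"gripper": -0.3, "translation": [-0.14, -0.98, 0], "twist": 0}]}}

```text
t: 38.33
tcp_pos: [0.4727, -0.2373, 0.1452]
orientation: [[-0.991, 0.132, -0.002], [0.132, 0.991, 0.001], [0.002, 0.0, -1.0]]
wrist_force: [-0.2, -0.4, -1.1]
gripper_width: 0.0473
```

>>> {"op": "carry_out", "data": {"steps": [{"gripper": -0.3, "translation": [-0.13, -0.98, 0], "twist": 0}, {"gripper": -0.3, "translation": [-0.13, -0.98, 0], "twist": 0}, {"gripper": -0.3, "translation": [0, 0, 0], "twist": 0}, {"gripper": -0.3, "translation": [0, 0, 0.4], "twist": 0}, {"gripper": -0.3, "translation": [0, 0, 0.4], "twist": 0}, {"gripper": -0.3, "translation": [0, 0, 0], "twist": 0}]}}

```text
t: 39.08
tcp_pos: [0.4738, -0.2936, 0.1204]
orientation: [[-0.991, 0.131, -0.003], [0.131, 0.991, 0.002], [0.003, 0.001, -1.0]]
wrist_force: [0.7, 0.5, -1.9]
gripper_width: 0.0479
```

>>> {"op": "carry_out", "data": {"steps": [{"gripper": -0.3, "translation": [-0.03, -0.03, 0.15], "twist": 0}, {"gripper": -0.3, "translation": [0, 0, 0.12], "twist": 0}, {"gripper": -0.3, "translation": [0, 0, 0.12], "twist": 0}, {"gripper": -0.3, "translation": [0, 0, 0.1], "twist": 0}, {"gripper": -0.3, "translation": [0, 0, 0.1], "twist": 0}, {"gripper": -0.3, "translation": [0, 0, 0.06], "twist": 0}, {"gripper": -0.3, "translation": [0, 0, 0], "twist": 0}]}}

```text
t: 39.95
tcp_pos: [0.4738, -0.2948, 0.1092]
orientation: [[-0.991, 0.131, -0.003], [0.131, 0.991, 0.004], [0.003, 0.003, -1.0]]
wrist_force: [-24.8, 13.8, 62.0]
gripper_width: 0.0474
```

>>> {"op": "carry_out", "data": {"steps": [{"gripper": -0.3, "translation": [0, 0, -0.15], "twist": 0}, {"gripper": -0.3, "translation": [0, 0, 0], "twist": 0}]}}

```text
t: 40.2
tcp_pos: [0.4741, -0.2952, 0.1098]
orientation: [[-0.991, 0.132, -0.002], [0.132, 0.991, 0.002], [0.002, 0.002, -1.0]]
wrist_force: [-12.8, 5.2, 27.3]
gripper_width: 0.0476
```

```bash
python3 - <<'E'
from h import *
b=vision.get_image("scene")["frame"][75:145,165:265];a=vision.get_image("top")["frame"][190:270,375:455]
cv2.imwrite("pics/g4.png",np.hstack([cv2.resize(b,(500,350),interpolation=cv2.INTER_CUBIC),cv2.resize(a,(300,350))]))
E
```

```text
(no output)
```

View pics/g4.png

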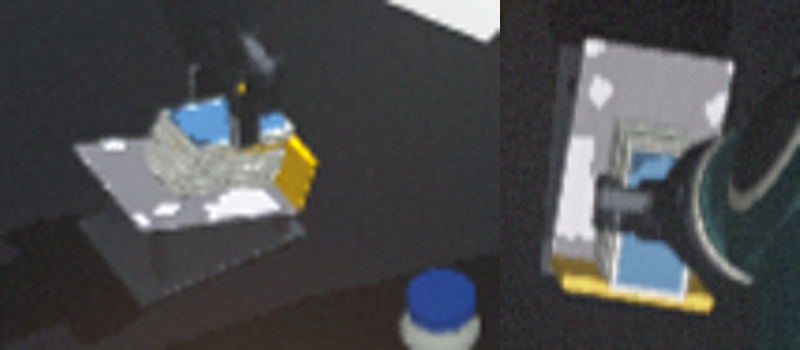

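The blue tile's low edge appears to sit on top of the stop: the centre is about 3 mm too high and the force is large. I lift, shift about 4 mm up the slope and press again.

>>> {"op": "carry_out", "data": {"steps": [{"gripper": -0.3, "translation": [0, 0, -0.3], "twist": 0}, {"gripper": -0.3, "translation": [-0.14, 0, 0], "twist": 0}, {"gripper": -0.3, "translation": [0, 0, 0.15], "twist": 0}, {"gripper": -0.3, "translation": [0, 0, 0.1], "twist": 0}, {"gripper": -0.3, "translation": [0, 0, 0], "twist": 0}]}}

```text
t: 40.92
tcp_pos: [0.4809, -0.2968, 0.1092]
orientation: [[-0.991, 0.132, 0.002], [0.132, 0.991, -0.001], [-0.003, -0.001, -1.0]]
wrist_force: [-1.7, 1.8, 11.5]
gripper_width: 0.0476
```

>>> {"op": "carry_out", "data": {"steps": [{"gripper": -0.3, "translation": [0.04, 0, 0.05], "twist": 0}, {"gripper": -0.3, "translation": [0.04, 0, 0.04], "twist": 0}, {"gripper": -0.3, "translation": [0.04, 0, 0.02], "twist": 0}, {"gripper": -0.3, "translation": [0, 0, 0], "twist": 0}]}}

```text
t: 41.42
tcp_pos: [0.4796, -0.2969, 0.107]
orientation: [[-0.991, 0.131, 0.007], [0.131, 0.991, -0.003], [-0.008, -0.002, -1.0]]
wrist_force: [1.9, 1.1, 11.9]
gripper_width: 0.0474
```

>>> {"op": "carry_out", "data": {"steps": [{"gripper": 0.2, "translation": [0, 0, 0], "twist": 0}, {"gripper": 0.6, "translation": [0, 0, 0], "twist": 0}, {"gripper": 0.6, "translation": [0, 0, 0], "twist": 0}, {"gripper": 0.6, "translation": [0, 0, -0.6], "twist": 0}, {"gripper": 0.6, "translation": [0, 0, -1], "twist": 0}, {"gripper": 1, "translation": [0, 0.9, 0], "twist": 0}, {"gripper": 1, "translation": [0, 0.95, 0], "twist": 0}, {"gripper": 1, "translation": [0, 0.95, 0], "twist": 0}, {"gripper": 1, "translation": [0, 0.95, 0], "twist": 0}, {"gripper": 1, "translation": [0, 0.95, 0], "twist": 0}, {"gripper": 1, "translation": [0, 0.95, 0], "twist": 0}, {"gripper": 1, "translation": [0, 0.95, 0], "twist": 0}, {"gripper": 1, "translation": [0, 0.95, 0], "twist": 0}, {"gripper": 1, "translation": [0, 0.95, 0], "twist": 0}, {"gripper": 1, "translation": [0, 0.95, 0], "twist": 0}, {"gripper": 1, "translation": [0, 0.95, 0], "twist": 0}, {"gripper": 1, "translation": [0, 0.95, 0], "twist": 0}, {"gripper": 1, "translation": [0, 0.95, 0], "twist": 0}, {"gripper": 1, "translation": [0, 0, 0], "twist": 0}]}}

```text
t: 43.8
tcp_pos: [0.5251, 0.0724, 0.1542]
orientation: [[-0.992, 0.128, 0.002], [0.128, 0.992, 0.001], [-0.001, 0.001, -1.0]]
wrist_force: [-0.4, -0.0, 0.8]
gripper_width: 0.0854
```

```bash
python3 - <<'E'
from h import *
d=vision.get_image("top"); s=vision.get_image("scene")
c=blob(d,"blue",(390,195,437,260)); print("blue",bedrect(d,c,.040))
b=s["frame"][85:140,170:250];a=d["frame"][190:270,375:455]
cv2.imwrite("pics/g5.png",np.hstack([cv2.resize(b,(500,344),interpolation=cv2.INTER_CUBIC),cv2.resize(a,(300,344),interpolation=cv2.INTER_CUBIC)]))
e=cv2.minEnclosingCircle(blob(d,"blue",(310,235,360,285)).astype(np.float32)); print("j1",e,cast(d,e[0],.04).round(4))
E
```

```text
blue [48.1 -1.6 75.  40.9  0. ]
j1 ((335.8333435058594, 256.8333435058594), 10.233490943908691) [[ 0.4337 -0.1015  0.04  ]]
```

View pics/g5.png

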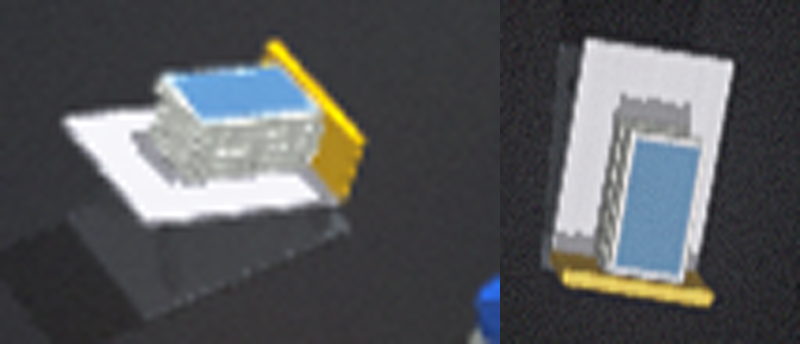

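The stack is flush and square. The blue tile measures x = 48.1, so I nudge it down to the stop with closed fingertips on its uphill edge.

```bash
python3 -c "
from h import *
tcp(.5439,-.3045,.125,172.4)"
```

```text
pos [0.5248 0.0693 0.1538] w 0.08524828016064566 twist 0.0 then shift [ -2.28 -12.27   0.96]
```

>>> {"op": "carry_out", "data": {"steps": [{"gripper": -1, "translation": [-0.17, -0.8, -0.4], "twist": 0}, {"gripper": -1, "translation": [-0.17, -0.95, 0], "twist": 0}, {"gripper": -1, "translation": [-0.17, -0.95, 0], "twist": 0}, {"gripper": -1, "translation": [-0.17, -0.95, 0], "twist": 0}, {"gripper": -1, "translation": [-0.17, -0.95, 0], "twist": 0}, {"gripper": -1, "translation": [-0.17, -0.95, 0], "twist": 0}, {"gripper": -1, "translation": [-0.17, -0.95, 0], "twist": 0}, {"gripper": -1, "translation": [-0.17, -0.95, 0], "twist": 0}, {"gripper": -1, "translation": [-0.17, -0.95, 0], "twist": 0}, {"gripper": -1, "translation": [-0.17, -0.95, 0], "twist": 0}, {"gripper": -1, "translation": [-0.17, -0.95, 0], "twist": 0}, {"gripper": -1, "translation": [-0.17, -0.95, 0], "twist": 0}, {"gripper": -1, "translation": [-0.24, -1, 0], "twist": 0}, {"gripper": -1, "translation": [0, 0, 0.7], "twist": 0}, {"gripper": -1, "translation": [0, 0, 0.65], "twist": 0}, {"gripper": -1, "translation": [0, 0, 0], "twist": 0}, {"gripper": -1, "translation": [0, 0, 0], "twist": 0}]}}

```text
t: 46.02
tcp_pos: [0.5441, -0.3035, 0.125]
orientation: [[-0.991, 0.132, 0.0], [0.132, 0.991, -0.0], [-0.0, -0.0, -1.0]]
wrist_force: [0.5, -0.1, -0.5]
gripper_width: -0.0
```

>>> {"op": "carry_out", "data": {"steps": [{"gripper": -1, "translation": [0.2, 0, 0], "twist": 0}, {"gripper": -1, "translation": [0.15, 0, 0], "twist": 0}, {"gripper": -1, "translation": [0.07, 0, 0], "twist": 0}, {"gripper": -1, "translation": [0.07, 0, 0], "twist": 0}, {"gripper": -1, "translation": [0, 0, 0], "twist": 0}]}}

```text
t: 46.65
tcp_pos: [0.5293, -0.3016, 0.1247]
orientation: [[-0.991, 0.132, 0.0], [0.132, 0.991, -0.0], [-0.0, -0.0, -1.0]]
wrist_force: [-0.2, 0.3, -0.4]
gripper_width: -0.0
```

>>> {"op": "carry_out", "data": {"steps": [{"gripper": -1, "translation": [0.07, 0, 0], "twist": 0}, {"gripper": -1, "translation": [0.06, 0, 0], "twist": 0}, {"gripper": -1, "translation": [0, 0, 0], "twist": 0}]}}

```text
t: 47.02
tcp_pos: [0.5268, -0.3016, 0.1254]
orientation: [[-0.991, 0.132, 0.003], [0.132, 0.991, -0.001], [-0.003, -0.001, -1.0]]
wrist_force: [3.4, -1.8, 1.4]
gripper_width: 0.0001
```

```bash
python3 - <<'E'
from h import *
d=vision.get_image("top"); s=vision.get_image("scene")
b=s["frame"][75:140,165:260];a=d["frame"][190:270,375:455]
try: print(bedrect(d,blob(d,"blue",(390,195,437,260)),.040))
except Exception as e: print(e)
cv2.imwrite("pics/g6.png",np.hstack([cv2.resize(b,(500,342),interpolation=cv2.INTER_CUBIC),cv2.resize(a,(300,342),interpolation=cv2.INTER_CUBIC)]))
E
```

```text
[45.5 -2.1 77.4 41.1 -0.4]
```

View pics/g6.png

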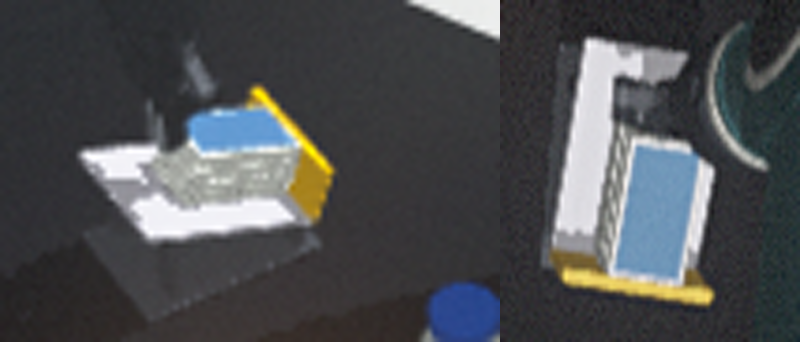

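The fingertips are in contact with the blue tile's uphill edge. I push a little more, until the stop resists.

>>> {"op": "carry_out", "data": {"steps": [{"gripper": -1, "translation": [0.06, 0, 0], "twist": 0}, {"gripper": -1, "translation": [0, 0, 0], "twist": 0}]}}

```text
t: 47.38
tcp_pos: [0.5264, -0.3016, 0.126]
orientation: [[-0.991, 0.132, 0.006], [0.132, 0.991, -0.002], [-0.006, -0.002, -1.0]]
wrist_force: [7.3, -2.7, 2.4]
gripper_width: -0.0001
```

>>> {"op": "carry_out", "data": {"steps": [{"gripper": -1, "translation": [0.05, 0, 0], "twist": 0}, {"gripper": -1, "translation": [0, 0, 0], "twist": 0}]}}

```text
t: 47.62
tcp_pos: [0.526, -0.3015, 0.1266]
orientation: [[-0.991, 0.131, 0.008], [0.131, 0.991, -0.003], [-0.009, -0.002, -1.0]]
wrist_force: [9.1, -2.3, 3.1]
gripper_width: -0.0002
```

Blue is snug against the stop: force rises with no motion. I back off and turn for the jars.

>>> {"op": "carry_out", "data": {"steps": [{"gripper": -1, "translation": [-0.3, 0, 0], "twist": 0}, {"gripper": -1, "translation": [-0.6, 0, 0], "twist": 0}, {"gripper": -1, "translation": [0, 0, -0.6], "twist": 0}, {"gripper": -1, "translation": [0, 0.5, -0.3], "twist": 0}, {"gripper": 1, "translation": [0, 0.95, 0], "twist": 0}, {"gripper": 1, "translation": [0, 0.95, 0], "twist": 0}, {"gripper": 1, "translation": [0, 0.95, 0], "twist": 0}, {"gripper": 1, "translation": [0, 0.95, 0], "twist": 0}, {"gripper": 1, "translation": [0, 0.95, 0], "twist": 0}, {"gripper": 1, "translation": [0, 0.95, 0], "twist": 0}, {"gripper": 1, "translation": [0, 0, 0], "twist": 0.97}, {"gripper": 1, "translation": [0, 0, 0], "twist": 0.97}, {"gripper": 1, "translation": [0, 0, 0], "twist": 0.97}, {"gripper": 1, "translation": [0, 0, 0], "twist": 0.97}, {"gripper": 1, "translation": [0, 0, 0], "twist": 0.97}, {"gripper": 1, "translation": [0, 0, 0], "twist": 0.97}, {"gripper": 1, "translation": [0, 0, 0], "twist": 0.97}, {"gripper": 1, "translation": [0, 0, 0], "twist": 0.97}, {"gripper": 1, "translation": [0, 0, 0], "twist": 0.97}, {"gripper": 1, "translation": [0, 0, 0], "twist": 0}]}}

```text
t: 50.12
tcp_pos: [0.5728, -0.1187, 0.152]
orientation: [[0.083, 0.997, -0.001], [0.997, -0.083, 0.001], [0.001, -0.001, -1.0]]
wrist_force: [-0.9, -0.6, -0.1]
gripper_width: 0.0855
```

```bash
cat >> h.py <<'E'
def jar(d,x,y,zt=.036,base=0):
    u,v=proj(d,[x,y,zt+base])[0].round().astype(int)
    im=d["frame"][v-30:v+30,u-30:u+30]; g=cv2.resize(cv2.cvtColor(im,cv2.COLOR_BGR2GRAY),None,fx=4,fy=4,interpolation=cv2.INTER_CUBIC)
    c=cv2.HoughCircles(cv2.GaussianBlur(g,(5,5),0),cv2.HOUGH_GRADIENT,1,200,param1=120,param2=15,minRadius=38,maxRadius=52)
    if c is None: return None
    c=c[0,0]; return cast(d,[(c[0]-1.5)/4+u-30,(c[1]-1.5)/4+v-30],zt+base)[0,:2].round(4),c[2]/4
E
python3 - <<'E'
from h import *
d=vision.get_image("top")
print("blue tile",bedrect(d,blob(d,"blue",(390,195,437,260)),.040))
for n,p in dict(j3=(.4208,.0959),j2=(.4237,-.0052),j1=(.4323,-.0987)).items(): print(n,jar(d,*p))
tcp(.433,-.099,.036,85.3)
E
```

```text
blue tile [44.6 -1.9 75.7 41.2  0. ]
j3 (array([0.3861, 0.1138]), np.float32(11.425))
j2 (array([ 0.4255, -0.0036]), np.float32(11.15))
j1 (array([ 0.4346, -0.0974]), np.float32(11.1))
pos [ 0.573  -0.1188  0.152 ] w 0.08522740127790947 twist 0.0 then shift [ 0.28 -4.71  3.87]
```

>>> {"op": "carry_out", "data": {"steps": [{"gripper": 0.65, "translation": [0.06, -0.936, 0], "twist": 0}, {"gripper": 0.65, "translation": [0.06, -0.936, 0], "twist": 0}, {"gripper": 0.65, "translation": [0.06, -0.936, 0], "twist": 0}, {"gripper": 0.65, "translation": [0.06, -0.936, 0.3], "twist": 0}, {"gripper": 0.65, "translation": [0.06, -0.936, 0.5], "twist": 0}, {"gripper": 0.65, "translation": [0, 0, 0.7], "twist": 0}, {"gripper": 0.65, "translation": [0, 0, 0.5], "twist": 0}, {"gripper": 0.65, "translation": [0, 0, 0.6], "twist": 0}, {"gripper": 0.65, "translation": [0, 0, 0.7], "twist": 0}, {"gripper": 0.65, "translation": [0, 0, 0.57], "twist": 0}, {"gripper": 0.65, "translation": [0, 0, 0], "twist": 0}, {"gripper": -0.2, "translation": [0, 0, 0], "twist": 0}, {"gripper": -0.2, "translation": [0, 0, 0], "twist": 0}, {"gripper": -0.2, "translation": [0, 0, 0], "twist": 0}, {"gripper": -0.2, "translation": [0, 0, 0], "twist": 0}]}}

```text
t: 52.05
tcp_pos: [0.435, -0.099, 0.0364]
orientation: [[0.085, 0.996, 0.002], [0.996, -0.085, -0.0], [0.0, 0.002, -1.0]]
wrist_force: [-1.8, -0.7, 7.1]
gripper_width: 0.0481
```

>>> {"op": "carry_out", "data": {"steps": [{"gripper": -0.2, "translation": [0, 0, -0.5], "twist": 0}, {"gripper": -0.2, "translation": [0, 0, -1], "twist": 0}, {"gripper": -0.2, "translation": [0, 0, -1], "twist": 0}, {"gripper": -0.2, "translation": [0, 0, -0.3], "twist": 0}, {"gripper": -0.2, "translation": [0, 0, 0], "twist": 0}]}}

```text
t: 52.68
tcp_pos: [0.4348, -0.0985, 0.12]
orientation: [[0.085, 0.996, 0.002], [0.996, -0.085, 0.0], [0.0, 0.002, -1.0]]
wrist_force: [0.4, 0.9, -0.7]
gripper_width: 0.0483
```

```bash
python3 - <<'E'
from h import *
d=vision.get_image("top"); s=vision.get_image("scene")
a=d["frame"][185:285,230:370]; b=s["frame"][100:200,210:330]
cv2.imwrite("pics/g7.png",np.hstack([cv2.resize(a,(420,300)),cv2.resize(b,(360,300),interpolation=cv2.INTER_CUBIC)]))
tcp(.662,-.080,.068,85.3)
E
```

```text
pos [ 0.4339 -0.0986  0.1189] w 0.04854450608609429 twist -0.02 then shift [1.24 7.53 1.7 ]
```

View pics/g7.png

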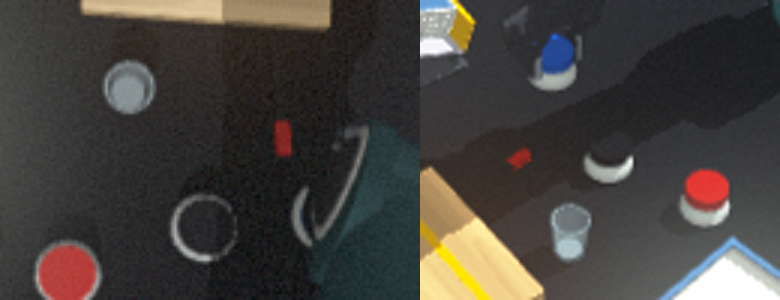

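Jar1 is held upright by its cap. The red jar has been knocked to about (0.386,0.114), so I will re-measure it before its grasp.

>>> {"op": "carry_out", "data": {"steps": [{"gripper": -0.2, "translation": [0.155, 0.94, 0], "twist": 0}, {"gripper": -0.2, "translation": [0.155, 0.94, 0], "twist": 0}, {"gripper": -0.2, "translation": [0.155, 0.94, 0], "twist": 0}, {"gripper": -0.2, "translation": [0.155, 0.94, 0], "twist": 0}, {"gripper": -0.2, "translation": [0.155, 0.94, 0], "twist": 0}, {"gripper": -0.2, "translation": [0.155, 0.94, 0], "twist": 0}, {"gripper": -0.2, "translation": [0.155, 0.94, 0], "twist": 0}, {"gripper": -0.2, "translation": [0.155, 0.95, 0], "twist": 0}, {"gripper": -0.2, "translation": [0, 0, 0.7], "twist": 0}, {"gripper": -0.2, "translation": [0, 0, 0.6], "twist": 0}, {"gripper": -0.2, "translation": [0, 0, 0.2], "twist": 0}, {"gripper": -0.2, "translation": [0, 0, 0], "twist": 0}, {"gripper": -0.2, "translation": [0, 0, 0], "twist": 0}]}}

```text
t: 54.4
tcp_pos: [0.6629, -0.0813, 0.0752]
orientation: [[0.086, 0.996, 0.001], [0.996, -0.086, -0.0], [0.0, 0.001, -1.0]]
wrist_force: [-0.0, -0.5, -0.3]
gripper_width: 0.0481
```

>>> {"op": "carry_out", "data": {"steps": [{"gripper": -0.2, "translation": [0, 0, 0.15], "twist": 0}, {"gripper": -0.2, "translation": [0, 0, 0.11], "twist": 0}, {"gripper": -0.2, "translation": [0, 0, 0], "twist": 0}]}}

```text
t: 54.78
tcp_pos: [0.6627, -0.081, 0.0666]
orientation: [[0.085, 0.996, 0.0], [0.996, -0.085, 0.0], [0.0, 0.0, -1.0]]
wrist_force: [0.8, 0.4, -1.9]
gripper_width: 0.0484
```

>>> {"op": "carry_out", "data": {"steps": [{"gripper": -0.2, "translation": [0, 0, 0.03], "twist": 0}, {"gripper": 0.2, "translation": [0, 0, 0], "twist": 0}, {"gripper": 0.6, "translation": [0, 0, 0], "twist": 0}, {"gripper": 0.6, "translation": [0, 0, 0], "twist": 0}, {"gripper": 0.6, "translation": [0, 0, -0.7], "twist": 0}, {"gripper": 0.6, "translation": [0, 0, -1], "twist": 0}, {"gripper": 0.65, "translation": [0.35, -0.9, -0.3], "twist": 0}, {"gripper": 0.65, "translation": [0.35, -0.9, 0], "twist": 0}, {"gripper": 0.65, "translation": [0.35, -0.9, 0], "twist": 0}, {"gripper": 0.65, "translation": [0.35, -0.9, 0], "twist": 0}, {"gripper": 0.65, "translation": [0, 0, 0], "twist": 0}, {"gripper": 0.65, "translation": [0, 0, 0], "twist": 0}]}}

```text
t: 56.28
tcp_pos: [0.5599, -0.0303, 0.1271]
orientation: [[0.085, 0.996, 0.003], [0.996, -0.085, -0.0], [0.0, 0.003, -1.0]]
wrist_force: [0.2, -0.5, -0.3]
gripper_width: 0.0704
```

```bash
python3 - <<'E'
from h import *
d=vision.get_image("top")
print("j1",jar(d,.662,-.08,.036,.03)); e=cv2.minEnclosingCircle(blob(d,"blue",(300,150,350,205)).astype(np.float32));print(e,cast(d,e[0],.07).round(4))
print("j2",jar(d,.4255,-.0036),"j3",jar(d,.386,.114))
tcp(.4255,-.0036,.036,85.3)
E
```

```text
j1 None
((333.5, 166.5), 13.946425437927246) [[ 0.6643 -0.0967  0.07  ]]
j2 None j3 (array([0.3861, 0.1138]), np.float32(11.25))
pos [ 0.5599 -0.0305  0.1268] w 0.07091696168717734 twist -0.02 then shift [ 0.53 -4.54  3.03]
```

>>> {"op": "carry_out", "data": {"steps": [{"gripper": 0.65, "translation": [0.106, -0.908, 0], "twist": 0}, {"gripper": 0.65, "translation": [0.106, -0.908, 0], "twist": 0}, {"gripper": 0.65, "translation": [0.106, -0.908, 0], "twist": 0}, {"gripper": 0.65, "translation": [0.106, -0.908, 0.2], "twist": 0}, {"gripper": 0.65, "translation": [0.106, -0.908, 0.4], "twist": 0}, {"gripper": 0.65, "translation": [0, 0, 0.6], "twist": 0}, {"gripper": 0.65, "translation": [0, 0, 0.6], "twist": 0}, {"gripper": 0.65, "translation": [0, 0, 0.7], "twist": 0}, {"gripper": 0.65, "translation": [0, 0, 0.52], "twist": 0}, {"gripper": 0.65, "translation": [0, 0, 0], "twist": 0}, {"gripper": -0.2, "translation": [0, 0, 0], "twist": 0}, {"gripper": -0.2, "translation": [0, 0, 0], "twist": 0}, {"gripper": -0.2, "translation": [0, 0, 0], "twist": 0}, {"gripper": -0.2, "translation": [0, 0, 0], "twist": 0}, {"gripper": -0.2, "translation": [0, 0, -0.5], "twist": 0}, {"gripper": -0.2, "translation": [0, 0, -1], "twist": 0}, {"gripper": -0.2, "translation": [0, 0, -1], "twist": 0}, {"gripper": -0.2, "translation": [0, 0, -0.3], "twist": 0}, {"gripper": -0.2, "translation": [0, 0, 0], "twist": 0}]}}

```text
t: 58.7
tcp_pos: [0.4245, -0.0021, 0.1197]
orientation: [[0.085, 0.996, 0.001], [0.996, -0.085, 0.001], [0.001, 0.001, -1.0]]
wrist_force: [0.3, 0.0, -1.1]
gripper_width: 0.0482
```

```bash
python3 - <<'E'
from h import *
d=vision.get_image("top")
for r in ("blue",):
    c=blob(d,r,(305,145,350,190)); e=cv2.minEnclosingCircle(c.astype(np.float32));print(e,cast(d,e[0],.07).round(4))
print("j1",jar(d,.662,-.08,.036,.03))
tcp(.6675,-.015,.068,85.3)
E
```

```text
((327.7592468261719, 168.24073791503906), 9.559142112731934) [[ 0.6598 -0.0818  0.07  ]]
j1 (array([ 0.6599, -0.0823]), np.float32(9.825))
pos [ 0.424  -0.0022  0.119 ] w 0.048525776121337176 twist -0.02 then shift [0.24 8.12 1.7 ]
```

>>> {"op": "carry_out", "data": {"steps": [{"gripper": -0.2, "translation": [0.02, 0.9, 0], "twist": 0}, {"gripper": -0.2, "translation": [0.02, 0.9, 0], "twist": 0}, {"gripper": -0.2, "translation": [0.02, 0.9, 0], "twist": 0}, {"gripper": -0.2, "translation": [0.02, 0.9, 0], "twist": 0}, {"gripper": -0.2, "translation": [0.02, 0.9, 0], "twist": 0}, {"gripper": -0.2, "translation": [0.02, 0.9, 0], "twist": 0}, {"gripper": -0.2, "translation": [0.02, 0.9, 0], "twist": 0}, {"gripper": -0.2, "translation": [0.02, 0.9, 0], "twist": 0}, {"gripper": -0.2, "translation": [0.02, 0.92, 0], "twist": 0}, {"gripper": -0.2, "translation": [0, 0, 0.7], "twist": 0}, {"gripper": -0.2, "translation": [0, 0, 0.6], "twist": 0}, {"gripper": -0.2, "translation": [0, 0, 0.2], "twist": 0}, {"gripper": -0.2, "translation": [0, 0, 0.15], "twist": 0}, {"gripper": -0.2, "translation": [0, 0, 0], "twist": 0}, {"gripper": -0.2, "translation": [0, 0, 0], "twist": 0}]}}

```text
t: 60.62
tcp_pos: [0.6679, -0.0179, 0.0704]
orientation: [[0.085, 0.996, 0.001], [0.996, -0.085, 0.0], [0.0, 0.001, -1.0]]
wrist_force: [-0.8, -0.2, -0.1]
gripper_width: 0.048
```

>>> {"op": "carry_out", "data": {"steps": [{"gripper": -0.2, "translation": [0, 0, 0.12], "twist": 0}, {"gripper": -0.2, "translation": [0, 0, 0.02], "twist": 0}, {"gripper": 0.2, "translation": [0, 0, 0], "twist": 0}, {"gripper": 0.6, "translation": [0, 0, 0], "twist": 0}, {"gripper": 0.6, "translation": [0, 0, 0], "twist": 0}, {"gripper": 0.6, "translation": [0, 0, -0.7], "twist": 0}, {"gripper": 0.6, "translation": [0, 0, -1], "twist": 0}, {"gripper": 0.65, "translation": [0.35, -0.9, -0.3], "twist": 0}, {"gripper": 0.65, "translation": [0.35, -0.9, 0], "twist": 0}, {"gripper": 0.65, "translation": [0.35, -0.9, 0], "twist": 0}, {"gripper": 0.65, "translation": [0.35, -0.9, 0], "twist": 0}, {"gripper": 0.65, "translation": [0, 0, 0], "twist": 0}, {"gripper": 0.65, "translation": [0, 0, 0], "twist": 0}]}}

```text
t: 62.25
tcp_pos: [0.5647, 0.0329, 0.1268]
orientation: [[0.085, 0.996, 0.003], [0.996, -0.085, 0.0], [0.0, 0.003, -1.0]]
wrist_force: [-0.0, 0.1, 0.5]
gripper_width: 0.0705
```

```bash
python3 - <<'E'
from h import *
d=vision.get_image("top")
print("j3",jar(d,.386,.114)); e=cv2.minEnclosingCircle(blob(d,"red",(225,255,280,300)).astype(np.float32));print(e,cast(d,e[0],.04).round(4))
tcp(.386,.114,.036,85.3)
E
```

```text
j3 (array([0.3867, 0.1138]), np.float32(11.2))
((250.5, 275.5), 8.860122680664062) [[0.3875 0.1182 0.04  ]]
pos [0.5647 0.0326 0.1265] w 0.0704027563603265 twist -0.02 then shift [ 2.22 -6.16  3.02]
```

>>> {"op": "carry_out", "data": {"steps": [{"gripper": 0.65, "translation": [0.32, -0.88, 0], "twist": 0}, {"gripper": 0.65, "translation": [0.32, -0.88, 0], "twist": 0}, {"gripper": 0.65, "translation": [0.32, -0.88, 0], "twist": 0}, {"gripper": 0.65, "translation": [0.32, -0.88, 0], "twist": 0}, {"gripper": 0.65, "translation": [0.32, -0.88, 0], "twist": 0}, {"gripper": 0.65, "translation": [0.32, -0.88, 0], "twist": 0}, {"gripper": 0.65, "translation": [0.32, -0.84, 0], "twist": 0}, {"gripper": 0.65, "translation": [0, 0, 0.8], "twist": 0}, {"gripper": 0.65, "translation": [0, 0, 0.7], "twist": 0}, {"gripper": 0.65, "translation": [0, 0, 0], "twist": 0}, {"gripper": 0.65, "translation": [0, 0, 0], "twist": 0}]}}

```text
t: 63.68
tcp_pos: [0.3872, 0.1154, 0.081]
orientation: [[0.086, 0.996, 0.001], [0.996, -0.086, 0.0], [0.0, 0.001, -1.0]]
wrist_force: [0.7, -0.9, -0.1]
gripper_width: 0.0708
```

>>> {"op": "carry_out", "data": {"steps": [{"gripper": 0.65, "translation": [0, 0, 0.6], "twist": 0}, {"gripper": 0.65, "translation": [0, 0, 0.6], "twist": 0}, {"gripper": 0.65, "translation": [0, 0, 0.3], "twist": 0}, {"gripper": 0.65, "translation": [0, 0, 0], "twist": 0}, {"gripper": -0.2, "translation": [0, 0, 0], "twist": 0}, {"gripper": -0.2, "translation": [0, 0, 0], "twist": 0}, {"gripper": -0.2, "translation": [0, 0, 0], "twist": 0}, {"gripper": -0.2, "translation": [0, 0, 0], "twist": 0}, {"gripper": -0.2, "translation": [0, 0, -0.5], "twist": 0}, {"gripper": -0.2, "translation": [0, 0, -1], "twist": 0}, {"gripper": -0.2, "translation": [0, 0, -1], "twist": 0}, {"gripper": -0.2, "translation": [0, 0, -0.3], "twist": 0}, {"gripper": -0.2, "translation": [0, 0, 0], "twist": 0}]}}

```text
t: 65.3
tcp_pos: [0.3863, 0.1162, 0.12]
orientation: [[0.085, 0.996, 0.001], [0.996, -0.085, 0.001], [0.001, 0.001, -1.0]]
wrist_force: [-0.8, 0.4, -1.7]
gripper_width: 0.0484
```

```bash
python3 - <<'E'
from h import *
d=vision.get_image("top")
print("j1",jar(d,.66,-.082,.036,.03),"j2",jar(d,.6675,-.017,.036,.03))
tcp(.673,.049,.068,85.3)
E
```

```text
j1 (array([ 0.6661, -0.0191]), np.float32(9.65)) j2 (array([ 0.6661, -0.0198]), np.float32(9.7))
pos [0.3859 0.1159 0.1194] w 0.04823114278670627 twist -0.02 then shift [-1.44  9.72  1.71]
```

>>> {"op": "carry_out", "data": {"steps": [{"gripper": -0.2, "translation": [-0.136, 0.88, 0], "twist": 0}, {"gripper": -0.2, "translation": [-0.136, 0.88, 0], "twist": 0}, {"gripper": -0.2, "translation": [-0.136, 0.88, 0], "twist": 0}, {"gripper": -0.2, "translation": [-0.136, 0.88, 0], "twist": 0}, {"gripper": -0.2, "translation": [-0.136, 0.88, 0], "twist": 0}, {"gripper": -0.2, "translation": [-0.136, 0.88, 0], "twist": 0}, {"gripper": -0.2, "translation": [-0.136, 0.88, 0], "twist": 0}, {"gripper": -0.2, "translation": [-0.136, 0.88, 0], "twist": 0}, {"gripper": -0.2, "translation": [-0.136, 0.88, 0], "twist": 0}, {"gripper": -0.2, "translation": [-0.136, 0.88, 0], "twist": 0}, {"gripper": -0.2, "translation": [-0.136, 0.88, 0], "twist": 0}, {"gripper": -0.2, "translation": [0, 0, 0.7], "twist": 0}, {"gripper": -0.2, "translation": [0, 0, 0.6], "twist": 0}, {"gripper": -0.2, "translation": [0, 0, 0.2], "twist": 0}, {"gripper": -0.2, "translation": [0, 0, 0.15], "twist": 0}, {"gripper": -0.2, "translation": [0, 0, 0], "twist": 0}, {"gripper": -0.2, "translation": [0, 0, 0], "twist": 0}]}}

```text
t: 67.47
tcp_pos: [0.6721, 0.0464, 0.0707]
orientation: [[0.085, 0.996, 0.001], [0.996, -0.085, 0.0], [0.0, 0.001, -1.0]]
wrist_force: [-0.4, 0.0, -0.9]
gripper_width: 0.0482
```

Next I lower the jar, release it and retreat to the left so the scene is unobstructed.

>>> {"op": "carry_out", "data": {"steps": [{"gripper": -0.2, "translation": [0, 0, 0.12], "twist": 0}, {"gripper": -0.2, "translation": [0, 0, 0.02], "twist": 0}, {"gripper": 0.2, "translation": [0, 0, 0], "twist": 0}, {"gripper": 0.6, "translation": [0, 0, 0], "twist": 0}, {"gripper": 0.6, "translation": [0, 0, 0], "twist": 0}, {"gripper": 0.6, "translation": [0, 0, -0.7], "twist": 0}, {"gripper": 0.6, "translation": [0, 0, -1], "twist": 0}, {"gripper": 0.6, "translation": [0, -0.9, -1], "twist": 0}, {"gripper": 0.6, "translation": [0.9, -0.9, -0.5], "twist": 0}, {"gripper": 0.6, "translation": [0.9, -0.9, 0], "twist": 0}, {"gripper": 0.6, "translation": [0.9, -0.5, 0], "twist": 0}, {"gripper": 0.6, "translation": [0.95, 0, 0], "twist": 0}, {"gripper": 0.6, "translation": [0.95, 0, 0], "twist": 0}, {"gripper": 0.6, "translation": [0.95, 0, 0], "twist": 0}, {"gripper": 0.6, "translation": [0.95, 0, 0], "twist": 0}, {"gripper": 0.6, "translation": [0.95, 0, 0], "twist": 0}, {"gripper": 0.6, "translation": [0.95, 0, 0], "twist": 0}, {"gripper": 0.6, "translation": [0.95, 0, 0], "twist": 0}, {"gripper": 0.6, "translation": [0.95, 0, 0], "twist": 0}, {"gripper": 0.6, "translation": [0, 0, 0], "twist": 0}]}}

```text
t: 69.97
tcp_pos: [0.6019, 0.3657, 0.163]
orientation: [[0.081, 0.997, 0.001], [0.997, -0.081, 0.002], [0.002, 0.001, -1.0]]
wrist_force: [-1.0, -0.1, -0.1]
gripper_width: 0.068
```

```bash
python3 - <<'E'
from h import *
d=vision.get_image("top");s=vision.get_image("scene")
a=d["frame"][110:280,230:450]; b=s["frame"][70:230,150:310]
cv2.imwrite("pics/fin.png",np.hstack([cv2.resize(a,(450,348),interpolation=cv2.INTER_CUBIC),cv2.resize(b,(348,348),interpolation=cv2.INTER_CUBIC)]))
for n,c,p in (("j1","blue",(.66,-.082)),("j3","red",(.672,.047))):
    u,v=proj(d,[*p,.07])[0].astype(int); e=cv2.minEnclosingCircle(blob(d,c,(u-14,v-14,u+14,v+14)).astype(np.float32)); print(n,e[1],cast(d,e[0],.07).round(4))
print("blue tile",bedrect(d,blob(d,"blue",(390,195,437,260)),.040))
E
```

```text
j1 9.562925338745117 [[ 0.66   -0.0817  0.07  ]]
j3 9.300638198852539 [[0.6701 0.045  0.07  ]]
blue tile [44.4 -2.1 75.2 41.  -0.4]
```

View pics/fin.png

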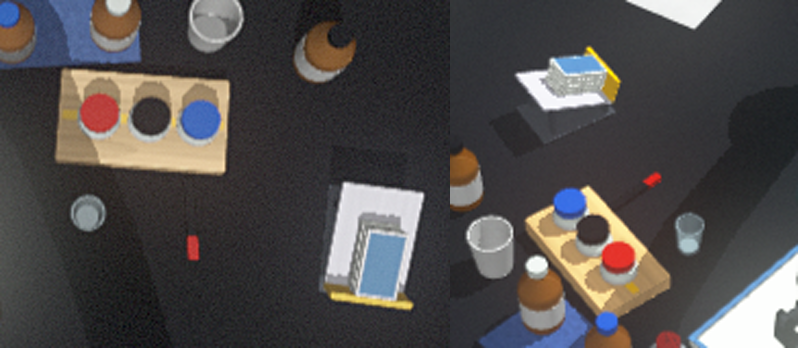

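```bash
python3 - <<'E'
from h import *
d=vision.get_image("top");s=vision.get_image("scene")
for f,n in((d,"t"),(s,"s")):
    im=f["frame"]; box=(200,262,378,440) if n=="t" else (88,128,178,240); k=6
    c=cv2.resize(im[box[0]:box[1],box[2]:box[3]],None,fx=k,fy=k,interpolation=cv2.INTER_CUBIC)
    for i in range(4):  # expected top edge of uphill face of each layer, snug (85) and limit (92)
        for x,col in((85,(0,255,0)),(92,(0,0,255))):
            P=proj(f,[O+BX*x/1000+BY*y/1000+BZ*(i+1)*.01 for y in(-25,25)]); q=[tuple(int(v) for v in (p-[box[2],box[0]]+.5)*k) for p in P]
            cv2.line(c,*q,col,1)
    cv2.imwrite(f"pics/e{n}.png",c)
a,b=cv2.imread("pics/et.png"),cv2.imread("pics/es.png"); H=max(a.shape[0],b.shape[0])
pad=lambda i:cv2.copyMakeBorder(i,0,H-i.shape[0],0,0,cv2.BORDER_CONSTANT)
cv2.imwrite("pics/e.png",np.hstack([pad(a),pad(b)])); print(a.shape,b.shape)
E
```

```text
(372, 372, 3) (240, 372, 3)
```

View pics/e.png

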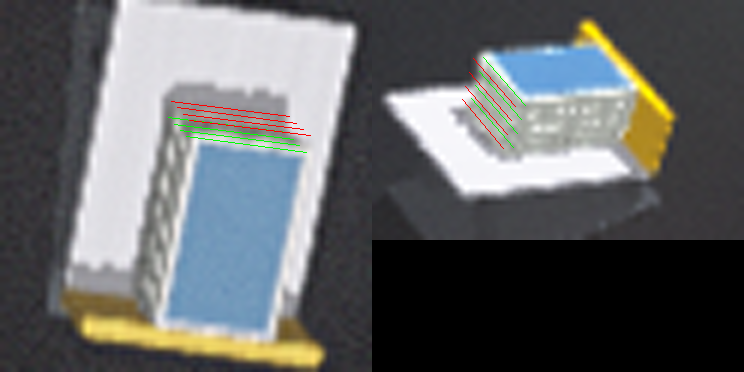

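The stack's uphill faces lie along the "snug" lines in both views, with no tile near the limit lines. I hand the job in.

```bash
python3 -c "
from plant import arm
print(arm.sense()['t']); print(arm.hand_in())"
```

```text
70.175
the job is handed in; nothing more can be done
None
```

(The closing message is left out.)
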